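Load a rinse carrier with lens rings and hang it to drip

ROBOT

A 6-joint arm with a two-finger parallel gripper is mounted at the origin on the work surface. World frame = base frame: x ahead of the robot, y to its left, z up, the work surface at z = 0. Lengths are in m, angles in rad, forces in N, time in s.
With the tool pointing down it reaches from about 0.25 to 0.725 m from the base axis. Payload 4 kg.
Tool frame: the origin (TCP) lies where the fingers leave the gripper's body, on its centre line; the fingertips stand 73 mm ahead of it and the grasp point (between the pads) lies 54 mm ahead of it (bot.tip_reach is the z of the fingertips in the tool frame, in m); z points along the fingers, x is the direction in which the jaws open and shut, and the axes are right-handed (so a half turn about z gives the same grasp; the last joint's range is limited). The gripper opens to 85 mm and grips with 20 to 120 N. Pads are 22 mm wide; open, the fingers measure 114 mm over their backs; the gripper's body (76 mm by 85 mm) begins 54 mm behind the grasp point. The pads swing forward as they close: fully open they stand 13 mm farther back than shut.
Start: joints at [1.34, 0.241, 0.005, 1.335, 0, 1.571], TCP at [0.114, 0.487, 0.304] pointing down, gripper open.
Joint ranges: [-2.72, 2.72], [-1.05, 1.87], [-1.09, 1.28], [-1.99, 2.15], [-1.42, 1.44], [-3.14, 3.14]. Speed limits (rad/s): [2.79, 2.79, 3.14, 3.14, 3.14, 3.14].

INTERFACE

Orientations are given as a unit quaternion [x, y, z, w].
In Python, from workcell import bot, vision, job_done gives the robot as it stands.
- The arm moves only by the tool drive_tool, never from a script. Its argument "steps" is one flat list of numbers, 7 for each row, row after row: the shift along the tool's x, y, z in m, then the turn, a rotation vector about the tool's x, y, z in degrees, then the closure, from -1 (fully open) to 1 (shut). A call has 1 to 8 rows; each row shifts and turns the commanded pose from where the row before left it, along the tool's axes as they then stand; what a row does not reach is not made up. A row lasts 1/12 s, in which the tool goes at most 41.7 mm and 7.16 degrees, less where a joint would pass 70% of its speed; a pose out of reach is approached as far as the arm can. A call is refused whole if a number of a shift passes 0.0417 or a number of a turn 7.16, either way. A call with a gripper value outside its range is refused whole. The fingers move at their own pace and stop on an object; the grip force is fixed at half the most. Time passes only in rows, so rows that do not move let the fingers close. It gives the time, the measured TCP pose, the force and the opening at its end, in the units of the state.
- bot.get_obs(): the state, without advancing time (a new reading comes with each control period).
- vision.camera(name): name is "side" or "top" or "wrist"; returns (picture, depth): 420x560x3 uint8, red, green, blue; 420x560 float32, m along the optical axis (not along the pixel's ray), 0 where there is no reading.
- vision.camera_model(name): a dict with "mtx" (3x3 intrinsics, pixels), "rvec" (rotation vector, rad) and "tvec" (3), from world to camera coordinates, as OpenCV has them. Camera axes: x right, y down, z forward; pixel columns grow to the right and rows downward; lengths in m; the calibration is good to about 2 mm. A picture is of the moment at which its call begins: read the wrist's pose just before it. camera_model takes no time and is no camera call; for the wrist camera it gives the pose at the moment of the call.
- job_done(): hands the job in, once; it reports no verdict.
The state is a dict: "clock": time; "joint_pos": joint angles; "joint_vel": joint speeds; "tau": joint torques, N m; "eef_pos": TCP position; "tool_rot": TCP orientation; "ft_force": force on the tool from outside, world axes, zero at the start; "ft_torque": the same for the moment, N m; "grip_width": finger opening in m.
Only numpy, scipy, OpenCV 4.12 (cv2) and the standard library are available. Lean on these libraries where they do the work, as an engineer would, in place of code of your own. Each camera call takes 0.05 s, during which the arm holds its last target.

TASK

Load the rinse carrier and hang it up to drip: first put the black rubber pad ring on its spindle, then all the metal lens spacer rings that are there in any order, then the green keeper ring on top, each fully down. Then take the S-hook by its red grip, pass its lower tip through the eye at the top of the standing carrier, lift the carrier with it and hang the S-hook with the loaded carrier on the rail over the blue drip tray, and let go. Leave the tub, the jar and the screwdriver where they are.

Things in the scene. Friction and masses are not known exactly. Their poses are not given: they have to be found in the camera images.
- pad_c (a point): black rubber pad ring, 56 mm outside, 38 mm hole, 6 mm thick, lying flat at the start. Point at its centre, half-way up; z along its axis
- brass_ring_c (a point): brass spacer ring, 56 mm outside, 38 mm hole, 6 mm thick, lying flat at the start. Point at its centre, half-way up; z along its axis. Two to four of the four spacers are there
- red_ring_c (a point): red anodised metal spacer ring, 56 mm outside, 38 mm hole, 6 mm thick, lying flat at the start. Point at its centre, half-way up; z along its axis. May be absent
- yellow_ring_c (a point): yellow anodised metal spacer ring, 56 mm outside, 38 mm hole, 6 mm thick, lying flat at the start. Point at its centre, half-way up; z along its axis. May be absent
- blue_ring_c (a point): blue anodised metal spacer ring, 56 mm outside, 38 mm hole, 6 mm thick, lying flat at the start. Point at its centre, half-way up; z along its axis. May be absent
- keeper_c (a point): green plastic keeper ring, 56 mm outside, 38 mm hole, 8 mm thick, lying flat at the start. Point at its centre, half-way up; z along its axis
- carrier: rinse carrier standing loose on the bench, 0.15-0.2 kg: steel base disc 64 mm wide, 6 mm thick; white spindle 30 mm thick up to 36 mm above the bench, tapering to 22 mm at 44 mm; then a flat upright blade 28 mm wide (y), 4 mm thick (x), top at 78 mm. Rings drop over it onto the base disc. Origin: centre of the underside; z up, x square to the blade
- carrier_eye (a point): centre of the eye, a rectangular hole through the blade along x, 16 mm wide (y) and 20 mm high (z), 60 mm above the carrier's underside, open from both sides; the blade closes it above with an 8 mm bridge. Axes as the carrier's
- hook_grip (a point): centre of the S-hook's red grip block, 24 (x) by 10 (y, pinch here) by 32 mm (z), on top of the upper crest, 102.5 mm above the trough point. The S-hook, 40 g, is 5 mm round wire bent in its own xz plane; at the start it stands upright in its stand, grip up. It can be held upright by the grip throughout; axes: z up, lower tip at -x
- hook_trough (a point): centre of the wire at the bottom of the S-hook's lower loop, straight under the grip. The loop opens upward. Its short tip is 14 mm to -x and ends 9 mm (wire centre) above the trough: 14 mm high over all, so it goes level through the eye moving to the hook's -x. Other side: wire 14 mm to +x, straight up to 26 mm, then slanting across to 14 mm on -x at 60 mm above the trough
- hook_crest (a point): underside of the wire at the upper crest, 82.5 mm above the trough point. The upper loop opens downward; wire 14 mm to -x is the shank, 14 mm to +x the free end, whose lower end is 15 mm below this point. The rail enters sideways under the free end, its axis 23 mm below this point, the hook moving to its own +x; then lower the hook till the crest rests on the rail
- stand: fixed black block 75 by 52 by 46 mm with a slot 36 mm (x) by 7 mm (y) and 42 mm deep that holds the S-hook's lower half; the S-hook lifts straight up out of it. Origin: centre of the underside
- rail_mid (a point): middle of the axis of the steel drip rail, a level bar 8 mm thick and 240 mm long along its y axis, 200 mm above the bench, carried at both ends by 12 mm posts over a fixed blue tray (124 by 284 mm, 18 mm high); its -x side faces the robot and is free for the approach
- tub: small open white tub, 60 mm wide, 50 mm high, bystander; origin at the underside
- jar: white jar with green cap, 52 mm wide, 75 mm high, bystander; origin at the underside
- driver: screwdriver with red handle lying on the bench, bystander
Things that resemble listed ones, but are neither listed nor needed, are in the scene too. Of the things that look like the part that bears keeper_c, the smallest one is meant. Of the things that look like the part that bears blue_ring_c, the larger one is meant.

How it is judged:
On the way, in this order (a step that is already met when the one before it is completed fails the run):
1. the black pad ring lies on the carrier's base disc (x of pad_c in the frame of carrier between -0.007 and 0.007 m and y of pad_c in the frame of carrier between -0.007 and 0.007 m and z of pad_c in the frame of carrier between 0.006 and 0.0115 m), for 0.2 s.
2. all spacer rings that are there lie stacked on the pad (all of step 1 and x of brass_ring_c in the frame of carrier between -0.007 and 0.007 m and y of brass_ring_c in the frame of carrier between -0.007 and 0.007 m and z of brass_ring_c in the frame of carrier between 0.013 and 0.035 m and x of red_ring_c in the frame of carrier between -0.007 and 0.007 m and y of red_ring_c in the frame of carrier between -0.007 and 0.007 m and z of red_ring_c in the frame of carrier between 0.013 and 0.035 m and x of yellow_ring_c in the frame of carrier between -0.007 and 0.007 m and y of yellow_ring_c in the frame of carrier between -0.007 and 0.007 m and z of yellow_ring_c in the frame of carrier between 0.013 and 0.035 m and x of blue_ring_c in the frame of carrier between -0.007 and 0.007 m and y of blue_ring_c in the frame of carrier between -0.007 and 0.007 m and z of blue_ring_c in the frame of carrier between 0.013 and 0.035 m), for 0.2 s.
3. the green keeper ring lies on top of them (all of step 1 and x of keeper_c in the frame of carrier between -0.007 and 0.007 m and y of keeper_c in the frame of carrier between -0.007 and 0.007 m and z of keeper_c in the frame of carrier between 0.013 and 0.0435 m and z of keeper_c in the frame of brass_ring_c above 0.005 m and z of keeper_c in the frame of red_ring_c above 0.005 m and z of keeper_c in the frame of yellow_ring_c above 0.005 m and z of keeper_c in the frame of blue_ring_c above 0.005 m), for 0.2 s.
4. the S-hook's lower loop is through the eye while the carrier stands on the bench (distance between hook_trough and carrier_eye below 0.0125 m and height (world z) of carrier below 0.005 m).
5. the loaded carrier is lifted on the S-hook (distance between hook_trough and carrier_eye below 0.0125 m and height (world z) of carrier above 0.03 m), for 0.2 s.
At the end, for the whole second after the job is handed in: S-hook crest on the rail (9 mm sideways, 100 mm along it), its lower loop in the eye (trough within 12.5 mm of the centre), carrier at rest (0.06 m/s), within 0.25 rad of upright, pad on the base, spacers on it, keeper above, each centred on the spindle within 7 mm in x and y (all of step 3 and all of step 5 and x of hook_crest in the frame of rail_mid between -0.009 and 0.009 m and y of hook_crest in the frame of rail_mid between -0.1 and 0.1 m and z of hook_crest in the frame of rail_mid between 0 and 0.009 m and x of brass_ring_c in the frame of carrier between -0.007 and 0.007 m and y of brass_ring_c in the frame of carrier between -0.007 and 0.007 m and z of brass_ring_c in the frame of carrier between 0.013 and 0.035 m and x of red_ring_c in the frame of carrier between -0.007 and 0.007 m and y of red_ring_c in the frame of carrier between -0.007 and 0.007 m and z of red_ring_c in the frame of carrier between 0.013 and 0.035 m and x of yellow_ring_c in the frame of carrier between -0.007 and 0.007 m and y of yellow_ring_c in the frame of carrier between -0.007 and 0.007 m and z of yellow_ring_c in the frame of carrier between 0.013 and 0.035 m and x of blue_ring_c in the frame of carrier between -0.007 and 0.007 m and y of blue_ring_c in the frame of carrier between -0.007 and 0.007 m and z of blue_ring_c in the frame of carrier between 0.013 and 0.035 m and linear speed of carrier below 0.06 m/s and angle between carrier's own z axis and vertical below 0.25 rad); the robot touches nothing.
It fails at once if the tub is pushed more than 30 mm (distance of tub from where it was at the start of the episode above 0.03 m).
It fails at once if the jar is pushed more than 30 mm (distance of jar from where it was at the start of the episode above 0.03 m).
It fails at once if the driver is pushed more than 30 mm (distance of driver from where it was at the start of the episode above 0.03 m).
Of brass_ring, red_ring, yellow_ring, blue_ring only 2 to 4 are there at a start; the rules pass over those that are not, and their reading is None.
At some moment in a run one of pad, brass_ring, red_ring, yellow_ring, blue_ring, keeper may be knocked a few centimetres aside while the robot is not near it.
It also fails if it takes over 210 s, if anything falls off the work surface, if the arm or the gripper's body presses on something with over 40 N, if the wrist force passes 120 N, or if a joint passes its speed limit or range.

## Working session

There is one attempt and no reset: what is moved stays moved. The work goes in short steps, Python scripts to look and compute and a tool call to move; the robot and the scene stay as the last step left them, time stands still between calls to the robot, and variables do not carry over. Pictures are saved under pics/ and viewed, and the job is handed in when it is done.

Besides the shell and the picture viewer there is one more tool, called after "Call:" as name(argument=value, ...) on one line, values as JSON. drive_tool: Moves the arm, as the interface text tells. Its arguments: {"type":"object","properties":{"steps":{"type":"array"}},"required":["steps"]}

```bash
ls; mkdir -p pics
python3 - <<'E'
from workcell import bot, vision
import cv2,numpy as np
print(bot.get_obs(), bot.tip_reach)
for n in ["side","top","wrist"]:
    m=vision.camera_model(n); p,d=vision.camera(n)
    cv2.imwrite(f"pics/{n}0.png",p[:,:,::-1]); np.save(f"pics/{n}0d.npy",d)
    print(n,m)
E
```

```text
pics
{'clock': 0.0, 'joint_pos': array([1.34002719e+00, 2.41390174e-01, 3.69967123e-03, 1.33518891e+00,
       4.20866875e-05, 1.57082151e+00]), 'joint_vel': array([-0.00044203, -0.00050736, -0.00188922,  0.00087658,  0.00121725,
        0.00124075]), 'tau': array([ 5.49267418e-05, -3.72320116e+01,  2.52405882e+01,  1.70869497e-02,
        7.97541225e-05, -2.93271881e-06]), 'eef_pos': array([0.11424198, 0.48627205, 0.30301481]), 'tool_rot': array([ 7.83820632e-01,  6.20986418e-01, -8.29436761e-04,  6.30312444e-04]), 'ft_force': array([0.25346762, 0.89637833, 0.38471044]), 'ft_torque': array([-0.00810062,  0.00944894,  0.00292334]), 'grip_width': 0.08532270868088788} 0.0726
side {'mtx': array([[491.55102291,   0.        , 280.84055155],
       [  0.        , 491.55102291, 198.31810423],
       [  0.        ,   0.        ,   1.        ]]), 'rvec': array([ 2.12292386, -0.42878891,  0.23428445]), 'tvec': array([-0.57370007,  0.23437566,  1.23263794])}
top {'mtx': array([[401.72719373,   0.        , 277.60606478],
       [  0.        , 401.72719373, 212.16293674],
       [  0.        ,   0.        ,   1.        ]]), 'rvec': array([ 2.13293691, -2.19474708,  0.09063835]), 'tvec': array([-0.00633034,  0.59903317,  1.18186751])}
wrist {'mtx': array([[367.89486895,   0.        , 278.23032271],
       [  0.        , 367.89486895, 212.09160972],
       [  0.        ,   0.        ,   1.        ]]), 'rvec': array([-2.25418402, -1.78765681, -0.284478  ]), 'tvec': array([-0.4982063 , -0.04059044,  0.37983267])}
```

View pics/side0.png

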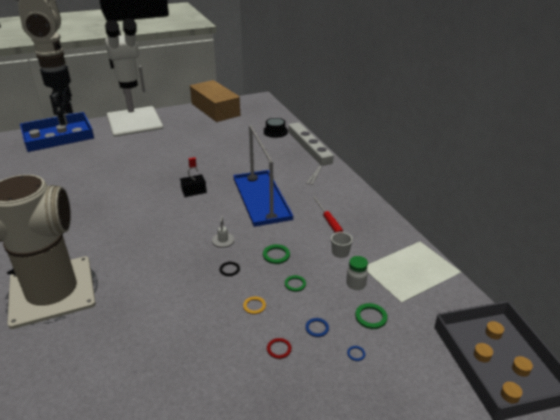

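View pics/top0.png

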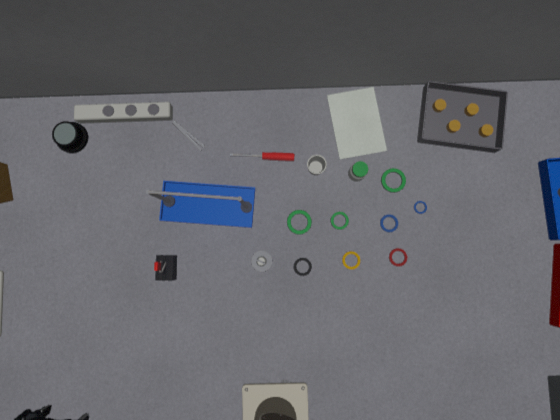

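View pics/wrist0.png

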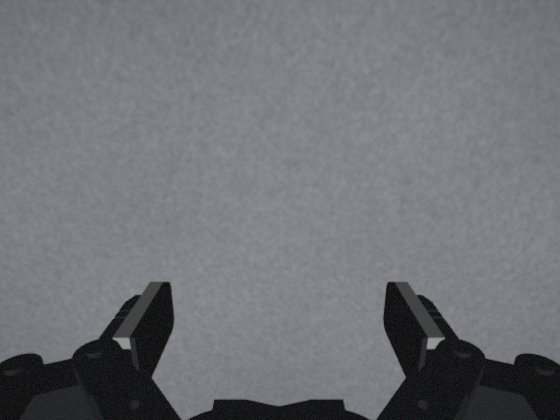

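The top view shows three green rings: (299,222) big, (340,221) smallest and (394,180) large. The two blue rings are at (389,223), the larger, and (420,207), the smaller. There is also a yellow ring (351,260), a red ring (398,257) and the black pad (303,267). The carrier is at (262,261), the stand with the hook at (165,268) and the rail over the tray at (205,195). Next I measure all of these and check a close crop.

```bash
cat > h.py <<'E'
from workcell import bot, vision
import cv2,numpy as np
from scipy.spatial.transform import Rotation as Ro
def cam(n):
    m=vision.camera_model(n); return m['mtx'],cv2.Rodrigues(m['rvec'])[0],np.array(m['tvec']).ravel()
def ray(n,uv,z,c=None):
    K,R,t=c or cam(n); uv=np.atleast_2d(uv).astype(float)
    d=np.c_[uv,np.ones(len(uv))]@np.linalg.inv(K).T@R; o=-R.T@t
    return o+d*((z-o[2])/d[:,2])[:,None]
def proj(n,P,c=None):
    K,R,t=c or cam(n); q=(np.atleast_2d(P)@R.T+t)@K.T; return q[:,:2]/q[:,2:]
def masks(p):
    h=cv2.cvtColor(p,cv2.COLOR_RGB2HSV).astype(int); H,S,V=h[...,0],h[...,1],h[...,2]
    c=(S>110)&(V>50)
    return dict(green=c&(H>45)&(H<80),blue=c&(H>100)&(H<130),yellow=c&(H>12)&(H<32),red=c&((H<8)|(H>172)),black=(V<45))
def blobs(n,z=0.006,box=(0.2,0.75,-0.5,0.2),p=None,minA=15):
    if p is None: p,_=vision.camera(n)
    out=[]
    for k,m in masks(p).items():
        cs,_=cv2.findContours(m.astype(np.uint8),cv2.RETR_EXTERNAL,cv2.CHAIN_APPROX_NONE)
        for c in cs:
            if cv2.contourArea(c)<minA: continue
            w=ray(n,c[:,0,:],z)[:,:2]
            (x,y),r=cv2.minEnclosingCircle(w.astype(np.float32))
            hull=cv2.convexHull(w.astype(np.float32)); M=cv2.moments(hull)
            cx,cy=(M['m10']/M['m00'],M['m01']/M['m00']) if M['m00']>0 else (x,y)
            px=c[:,0,:].mean(0)
            if box[0]<cx<box[1] and box[2]<cy<box[3]: out.append((k,px.round(0),round(cx,4),round(cy,4),round(2*np.sqrt(cv2.contourArea(hull)/np.pi),4)))
    return out
def st():
    o=bot.get_obs(); R=Ro.from_quat(o['tool_rot']).as_matrix()
    print('t %.2f'%o['clock'],'tcp',o['eef_pos'].round(4),'x',R[:,0].round(3),'z',R[:,2].round(3),'F',o['ft_force'].round(1),'w',round(o['grip_width'],4),'j',o['joint_pos'].round(2))
E
python3 - <<'E'
from h import *
p=cv2.imread('pics/top0.png')[:,:,::-1].copy()
for b in blobs('top',p=p,box=(0.15,0.8,-0.5,0.5)): print(*b)
# crops
a=cv2.resize(p[150:290,130:290],None,fx=5,fy=5,interpolation=cv2.INTER_CUBIC)[:600]
cv2.imwrite('pics/c1.png',cv2.resize(p[170:290,130:290],None,fx=5,fy=5,interpolation=cv2.INTER_CUBIC)[:,:,::-1])
cv2.imwrite('pics/c2.png',cv2.resize(p[160:280,280:440],None,fx=5,fy=5,interpolation=cv2.INTER_CUBIC)[:,:,::-1])
s=cv2.imread('pics/side0.png'); cv2.imwrite('pics/c3.png',cv2.resize(s[120:260,170:330],None,fx=4,fy=4,interpolation=cv2.INTER_CUBIC))
E
```

```text
green [339. 220.] 0.5712 -0.2114 0.0509
green [299. 222.] 0.5701 -0.087 0.0712
green [393. 180.] 0.6902 -0.3825 0.071
green [360. 169.] 0.7281 -0.2816 0.0444
blue [389. 223.] 0.5579 -0.3615 0.0501
blue [420. 207.] 0.604 -0.4593 0.0363
blue [208. 201.] 0.6344 0.1949 0.2129
yellow [351. 260.] 0.4491 -0.2405 0.0526
red [157. 266.] 0.4477 0.349 0.0238
red [398. 257.] 0.4543 -0.3826 0.0511
red [278. 156.] 0.777 -0.0285 0.0527
black [166. 268.] 0.4419 0.3217 0.0717
```

View pics/c1.png

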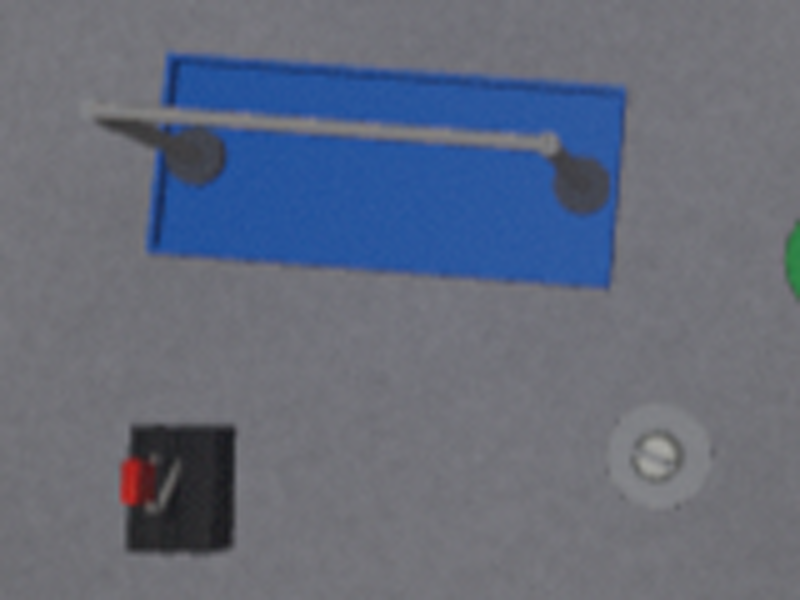

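View pics/c2.png

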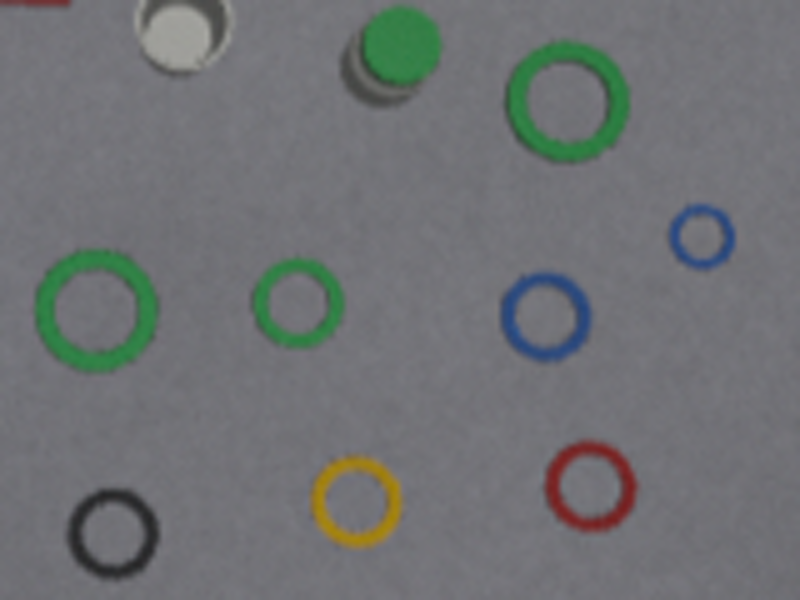

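View pics/c3.png

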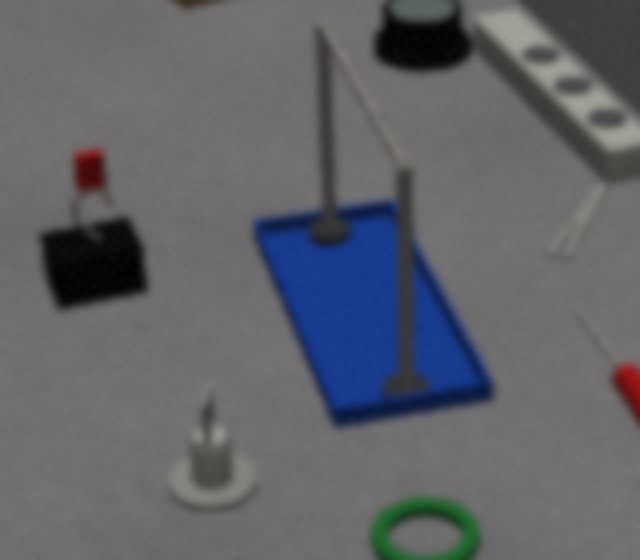

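Run:
```python
from h import *
st()
K,R,t=cam('wrist'); o=bot.get_obs(); Rt=Ro.from_quat(o['tool_rot']).as_matrix()
print('cam in tool',Rt.T@(-R.T@t-o['eef_pos']),'axes',(Rt.T@R.T).round(3))
p=cv2.imread('pics/top0.png')[:,:,::-1]
b=(p.max(2)<62).astype(np.uint8); b[:,:285]=0;b[:,320:]=0;b[:250]=0;b[285:]=0
q=np.argwhere(b)[:,::-1]; hl=cv2.convexHull(q.astype(np.int32)); print(len(q),'pad',ray('top',[hl[:,0].mean(0)],.006), cv2.minEnclosingCircle(ray('top',q,.006)[:,:2].astype(np.float32)))
print('carrier',ray('top',[(262,261)],.006),'rail ends',ray('top',[(149,192),(241,198)],.2))
```

```text
t 0.15 tcp [0.1143 0.4864 0.3032] x [ 0.229  0.973 -0.002] z [-0.    -0.002 -1.   ] F [-0.5 -0.2 -0.8] w 0.0852 j [1.34 0.24 0.   1.34 0.   1.57]
cam in tool [-0.0007049  -0.08068963 -0.06919103] axes [[ 1.     0.001 -0.   ]
 [-0.001  0.95   0.313]
 [ 0.    -0.313  0.95 ]]
91 pad [[ 0.4343057  -0.08942836  0.006     ]] ((0.43374431133270264, -0.0929492637515068), 0.026105374097824097)
carrier [[0.45323365 0.02842737 0.006     ]] rail ends [[0.64456324 0.30896855 0.2       ]
 [0.62154055 0.0684602  0.2       ]]
```

Call:
drive_tool(steps=[0,0,0,0,0,-6.6,-1,0,0,0,0,0,-6.6,-1])

```text
clock: 0.32
eef_pos: [0.1143, 0.4865, 0.3034]
tool_rot: [0.705, 0.709, -0.0, 0.0]
ft_force: [0.5, -0.8, 0.1]
grip_width: 0.0854
```

Call:
drive_tool(steps=[-0.036,0.018,0,0,0,0,-1,-0.036,0.018,0,0,0,0,-1,-0.036,0.018,0,0,0,0,-1,-0.036,0.018,0,0,0,0,-1,-0.036,0.018,0,0,0,0,-1,-0.036,0.018,0,0,0,0,-1,-0.036,0.018,0,0,0,0,-1,-0.036,0.018,0,0,0,0,-1])

```text
clock: 0.98
eef_pos: [0.2583, 0.1969, 0.3039]
tool_rot: [0.707, 0.707, 0.0, 0.0]
ft_force: [0.4, 1.1, 0.0]
grip_width: 0.0854
```

Call:
drive_tool(steps=[-0.036,0.018,0,0,0,0,-1,-0.036,0.018,0,0,0,0,-1,-0.036,0.018,0,0,0,0,-1,-0.036,0.018,0,0,0,0,-1,-0.036,0.018,0,0,0,0,-1,-0.03,0.018,0,0,0,0,-1,-0.02,0.014,0,0,0,0,-1,0,0,0,0,0,0,-1])

```text
clock: 1.65
eef_pos: [0.3822, -0.0346, 0.3037]
tool_rot: [0.709, 0.705, -0.0, 0.001]
ft_force: [0.9, 0.3, 0.3]
grip_width: 0.0855
```

Run:
```python
from h import *
st(); p,d=vision.camera('wrist'); st()
cv2.imwrite('pics/w1.png',p[:,:,::-1]);
```

```text
t 1.65 tcp [ 0.3822 -0.0346  0.3037] x [ 0.006  1.    -0.001] z [ 0.001 -0.001 -1.   ] F [0.9 0.3 0.3] w 0.0855 j [-0.09  0.01 -0.26  1.3  -0.   -0.08]
t 1.70 tcp [ 0.3808 -0.0331  0.3035] x [0.005 1.    0.   ] z [-0.001  0.    -1.   ] F [ 0.1 -0.  -1. ] w 0.0853 j [-0.09  0.01 -0.27  1.3   0.   -0.08]
```

View pics/w1.png

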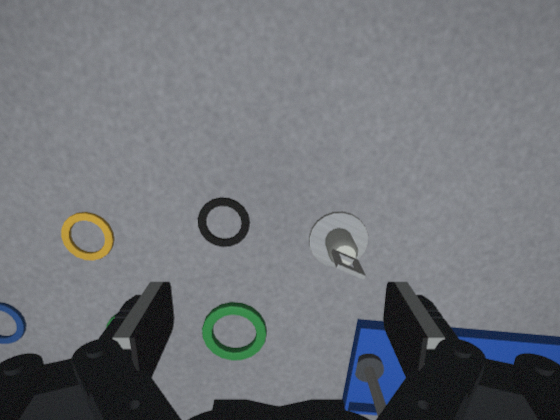

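Run:
```python
from h import *
p=cv2.imread('pics/w1.png')[:,:,::-1].copy()
b=(p.max(2)<60).astype(np.uint8); b[:190]=0;b[260:]=0
q=np.argwhere(b)[:,::-1]
w=ray('wrist',q,.006)[:,:2].astype(np.float32); print('pad',cv2.minEnclosingCircle(w))
print('blade', ray('wrist',[(332,251),(365,275)],.078))
g=cv2.resize(p[200:290,290:390],None,fx=6,fy=6,interpolation=cv2.INTER_CUBIC); cv2.imwrite('pics/c4.png',g[:,:,::-1])
```

```text
pad ((0.4315841794013977, -0.09228844940662384), 0.027402695268392563)
blade [[0.43294333 0.013041   0.078     ]
 [0.45645976 0.04349333 0.078     ]]
```

View pics/c4.png

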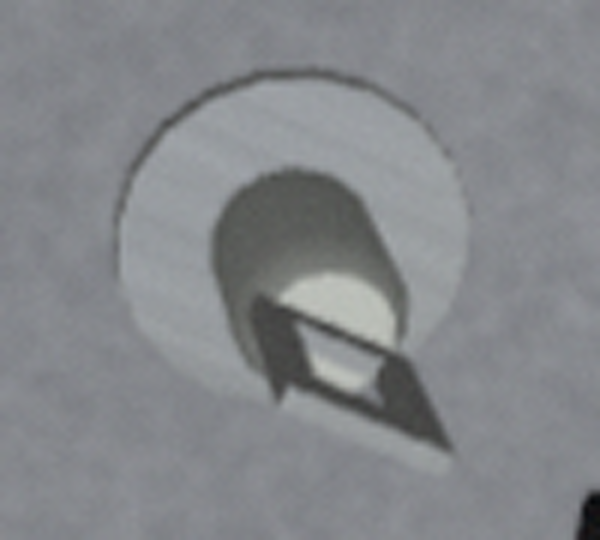

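Run:
```python
from h import *
print('base', ray('wrist',[(338.8,239.2)],.006))
r=ray('wrist',[(337,265.3),(365.3,277),(351.2,271.2)],.078);d=r[1]-r[0];print(r,np.linalg.norm(d),'blade dir deg from +y toward -x',np.degrees(np.arctan2(-d[0],d[1])))
p,_=vision.camera('top'); cv2.imwrite('pics/t2.png',p[:,:,::-1])
b=(p.max(2)<62).astype(np.uint8); b[:,:285]=0;b[:,320:]=0;b[:250]=0;b[285:]=0
q=np.argwhere(b)[:,::-1];print('pad top',cv2.minEnclosingCircle(ray('top',q,.006)[:,:2].astype(np.float32)))
cv2.imwrite('pics/c5.png',cv2.resize(p[240:285,240:320],None,fx=8,fy=8,interpolation=cv2.INTER_CUBIC)[:,:,::-1])
```

```text
base [[0.45159545 0.03109105 0.006     ]]
[[0.44677378 0.01803849 0.078     ]
 [0.45845862 0.04390033 0.078     ]
 [0.45263372 0.0309456  0.078     ]] 0.028379039405108414 blade dir deg from +y toward -x -24.314288165355517
pad top ((0.41762569546699524, -0.07442199438810349), 0.049784984439611435)
```

View pics/c5.png

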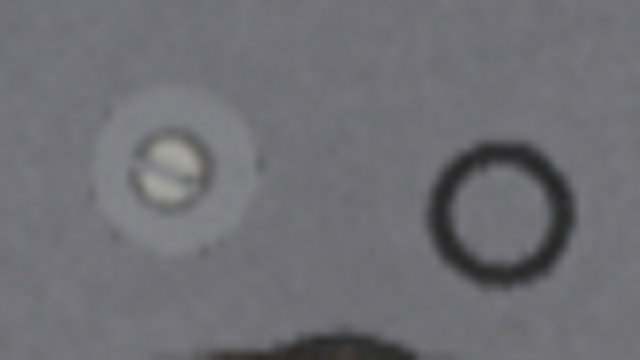

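```bash
cat >> h.py <<'E'
def disc(n,p,c,half,lo,hi,z,sgn=None):
    """ring/disc of known blob: mask |max channel in [lo,hi]| in a window; world circle via outer contour"""
    x,y=c; m=np.zeros(p.shape[:2],np.uint8); v=p.max(2)
    m[y-half:y+half,x-half:x+half]=((v>=lo)&(v<=hi))[y-half:y+half,x-half:x+half]
    m=cv2.morphologyEx(m,cv2.MORPH_OPEN,np.ones((2,2),np.uint8)) if n=='wrist' else m
    cs,_=cv2.findContours(m,cv2.RETR_EXTERNAL,cv2.CHAIN_APPROX_NONE); q=max(cs,key=cv2.contourArea)[:,0,:]
    w=ray(n,q,z)[:,:2]; A=np.c_[2*w,np.ones(len(w))]; s=np.linalg.lstsq(A,(w**2).sum(1),rcond=None)[0]
    return s[:2].round(4),round(float(np.sqrt(s[2]+s[0]**2+s[1]**2)),4),q.mean(0).round(1)
E
python3 - <<'E'
from h import *
w=cv2.imread('pics/w1.png')[:,:,::-1]; t=cv2.imread('pics/t2.png')[:,:,::-1]
print(w[239,312:320].tolist(), w[239,300],t[261,255:258].tolist(),t[261,245])
print('wrist pad',disc('wrist',w,(223,222),32,0,70,.006))
print('top pad',disc('top',t,(303,267),13,0,80,.006))
print('wrist base',disc('wrist',w,(339,239),36,130,255,.006))
print('top base',disc('top',t,(262,261),14,115,255,.006))
E
```

```text
[[150, 156, 159], [149, 154, 158], [149, 154, 157], [151, 154, 158], [152, 154, 160], [148, 151, 154], [148, 153, 155], [147, 151, 156]] [136 138 143] [[128, 130, 133], [108, 108, 110], [123, 122, 123]] [114 115 121]
wrist pad (array([ 0.4316, -0.0899]), 0.0268, array([224.2, 222.6]))
top pad (array([ 0.434 , -0.0931]), 0.026, array([302.1, 266.4]))
wrist base (array([0.4517, 0.0331]), 0.0411, array([340.6, 242.6]))
top base (array([0.455 , 0.0299]), 0.0473, array([261.5, 260.5]))
```

Call:
drive_tool(steps=[-0.02,0.018,0.04,0,0,0,-0.5,-0.02,0.018,0.04,0,0,0,-0.5,-0.018,0.016,0.04,0,0,0,-0.5,0,0,0.04,0,0,0,-0.5,0,0,0.03,0,0,0,-0.5,0,0,0.02,0,0,0,-0.5,0,0,0,0,0,0,-0.5,0,0,0,0,0,0,-0.5])

```text
clock: 2.42
eef_pos: [0.4243, -0.0807, 0.1086]
tool_rot: [0.707, 0.708, -0.001, -0.002]
ft_force: [0.2, 0.1, 0.8]
grip_width: 0.0642
```

Run:
```python
from h import *
st(); p,d=vision.camera('wrist'); st()
cv2.imwrite('pics/w2.png',p[:,:,::-1]);
```

```text
t 2.42 tcp [ 0.4243 -0.0807  0.1086] x [-0.002  1.     0.001] z [-0.003  0.001 -1.   ] F [0.2 0.1 0.8] w 0.0642 j [-0.19  0.31 -0.47  0.79  0.   -0.19]
t 2.47 tcp [ 0.4257 -0.0811  0.1098] x [-0.001  1.     0.   ] z [ 0.  0. -1.] F [0.6 0.  0.4] w 0.0639 j [-0.19  0.31 -0.47  0.79  0.   -0.19]
```

View pics/w2.png

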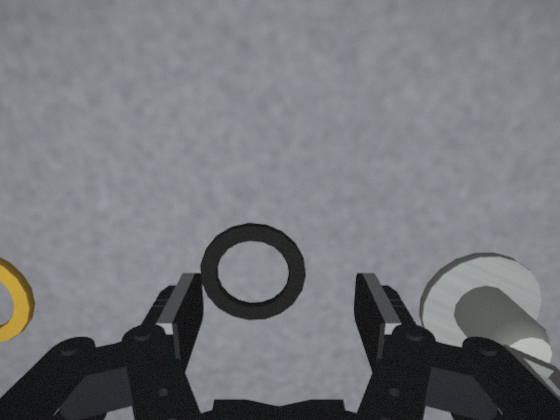

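Run:
```python
from h import *
w=cv2.imread('pics/w2.png')[:,:,::-1]
print('wrist pad',disc('wrist',w,(253,271),55,0,70,.006))
m=(w.max(2)<70).astype(np.uint8)
m[:, :201]=0; m[:,306:]=0; m[322:]=0
q=cv2.convexHull(np.argwhere(m)[:,::-1].astype(np.int32))[:,0]
print(cv2.minEnclosingCircle(ray('wrist',q,.006)[:,:2].astype(np.float32)), q.min(0),q.max(0))
```

```text
wrist pad (array([ 0.4385, -0.0973]), 0.0288, array([241.1, 279.7]))
((0.4396413266658783, -0.1006958857178688), 0.034492649137973785) [201 223] [304 321]
```

Run:
```python
from h import *
print(ray('wrist',[(253.2,271),(201.5,271),(305,271),(253,222.5),(253,320)],.006))
```

```text
[[ 0.43433118 -0.09480237  0.006     ]
 [ 0.43438814 -0.12183379  0.006     ]
 [ 0.43427411 -0.06772128  0.006     ]
 [ 0.40737947 -0.09438062  0.006     ]
 [ 0.4641955  -0.09549012  0.006     ]]
```

Call:
drive_tool(steps=[-0.0125,0.009,0.01,0,0,0,-0.5,0,0,0.02,0,0,0,-0.5,0,0,0.005,0,0,0,-0.5,0,0,0.003,0,0,0,-0.5,0,0,0,0,0,0,-0.5,0,0,0,0,0,0,-0.5])

```text
clock: 2.97
eef_pos: [0.435, -0.0944, 0.0722]
tool_rot: [0.707, 0.707, 0.0, 0.001]
ft_force: [-0.2, 0.0, 0.3]
grip_width: 0.0638
```

Call:
drive_tool(steps=[0,0,0.002,0,0,0,-0.5,0,0,0,0,0,0,-0.5])

```text
clock: 3.13
eef_pos: [0.4349, -0.0945, 0.0696]
tool_rot: [0.707, 0.707, 0.0, 0.0]
ft_force: [0.5, -0.9, -0.6]
grip_width: 0.0641
```

Call:
drive_tool(steps=[0,0,0.002,0,0,0,-0.5,0,0,0,0,0,0,-0.5])

```text
clock: 3.3
eef_pos: [0.4345, -0.0945, 0.0671]
tool_rot: [0.707, 0.707, 0.0, 0.0]
ft_force: [0.0, -0.2, -0.3]
grip_width: 0.0644
```

Call:
drive_tool(steps=[0,0,0.002,0,0,0,-0.5,0,0,0,0,0,0,-0.5])

```text
clock: 3.47
eef_pos: [0.4346, -0.0945, 0.0665]
tool_rot: [0.707, 0.707, 0.0, 0.0]
ft_force: [-5.3, 1.6, 15.2]
grip_width: 0.0638
```

Call:
drive_tool(steps=[0,0,-0.004,0,0,0,-0.5,0,0,0,0,0,0,-0.2,0,0,0,0,0,0,0.2,0,0,0,0,0,0,1,0,0,0,0,0,0,1])

```text
clock: 3.88
eef_pos: [0.435, -0.0947, 0.0708]
tool_rot: [0.707, 0.707, 0.0, 0.001]
ft_force: [-4.3, 1.2, 19.0]
grip_width: 0.0521
```

Call:
drive_tool(steps=[0,0,-0.001,0,0,0,1,0,0,0,0,0,0,1])

```text
clock: 4.05
eef_pos: [0.435, -0.0947, 0.071]
tool_rot: [0.707, 0.707, 0.0, 0.001]
ft_force: [-1.8, -0.1, 11.3]
grip_width: 0.0521
```

Run:
```python
from h import *
st(); p,d=vision.camera('wrist'); st()
cv2.imwrite('pics/w3.png',p[:,:,::-1]);
```

```text
t 4.05 tcp [ 0.435  -0.0947  0.071 ] x [ 0.  1. -0.] z [ 0.001 -0.    -1.   ] F [-1.8 -0.1 11.3] w 0.0521 j [-0.21  0.39 -0.48  0.7  -0.   -0.21]
t 4.10 tcp [ 0.435  -0.0947  0.071 ] x [ 0.  1. -0.] z [ 0.001 -0.    -1.   ] F [-2.2  1.1 11.4] w 0.0518 j [-0.21  0.39 -0.48  0.7  -0.   -0.21]
```

View pics/w3.png

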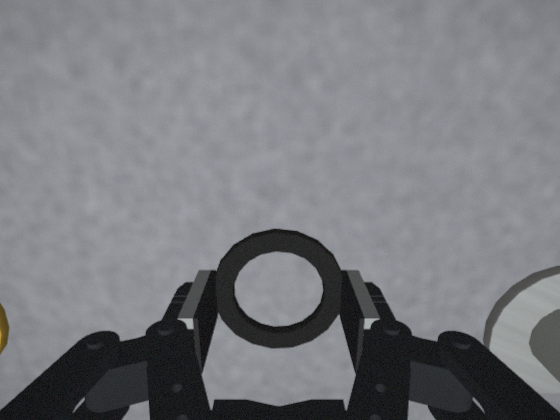

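Call:
drive_tool(steps=[0,0,-0.03,0,0,0,1,0,0,-0.04,0,0,0,1,0,0,-0.02,0,0,0,1,0,0,0,0,0,0,1,0,0,0,0,0,0,1])

```text
clock: 4.52
eef_pos: [0.4354, -0.0947, 0.161]
tool_rot: [0.707, 0.707, 0.001, 0.001]
ft_force: [-0.1, -0.5, -1.0]
grip_width: 0.0522
```

Run:
```python
from h import *
st(); p,d=vision.camera('wrist'); st()
cv2.imwrite('pics/w4.png',p[:,:,::-1]);
```

```text
t 4.52 tcp [ 0.4354 -0.0947  0.161 ] x [ 0.001  1.    -0.001] z [ 0.003 -0.001 -1.   ] F [-0.1 -0.5 -1. ] w 0.0522 j [-0.21  0.25 -0.38  0.94 -0.   -0.21]
t 4.57 tcp [ 0.4344 -0.0945  0.1597] x [ 0.  1. -0.] z [ 0. -0. -1.] F [-0.7  0.1  0. ] w 0.0517 j [-0.21  0.26 -0.38  0.94 -0.   -0.21]
```

View pics/w4.png

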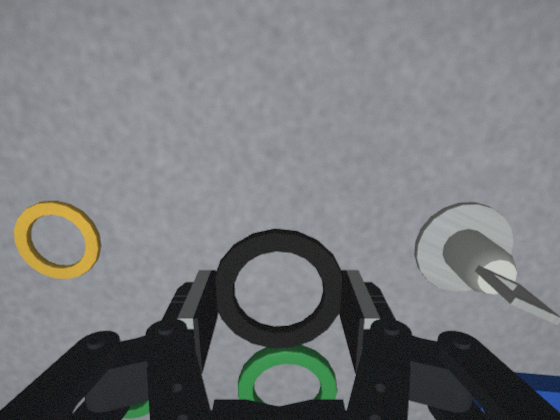

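Run:
```python
from h import *
o=bot.get_obs(); z=o['eef_pos'][2]-.065
r=ray('wrist',[(279.5,288),(216.5,288),(342.5,288),(279.5,229),(279.5,347)],z)-o['eef_pos'];print(r.round(4))
# carrier here
w=cv2.imread('pics/w4.png')[:,:,::-1]
print('base',ray('wrist',[(465,246)],.006))
cv2.imwrite('pics/c6.png',cv2.resize(w[190:330,400:560],None,fx=5,fy=5,interpolation=cv2.INTER_CUBIC)[:600,:,::-1])
```

```text
[[-0.0037 -0.0001 -0.065 ]
 [-0.0037 -0.0261 -0.065 ]
 [-0.0037  0.0259 -0.065 ]
 [-0.0297 -0.0001 -0.065 ]
 [ 0.0255 -0.0001 -0.065 ]]
base [[0.45045854 0.02771704 0.006     ]]
```

View pics/c6.png

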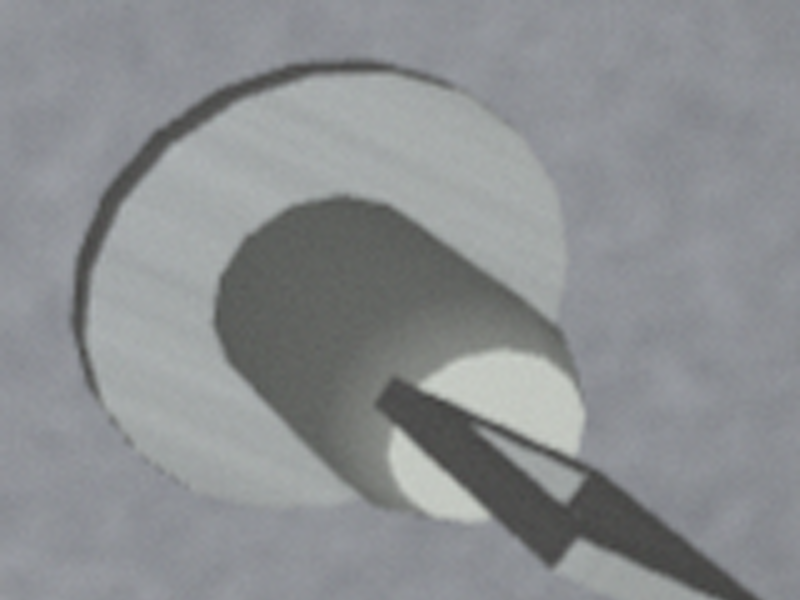

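Run:
```python
from h import *
print('base',ray('wrist',[(465.2,247.8)],.006),ray('wrist',[(497.4,277.2)],.044))
```

```text
base [[0.4517465  0.02805367 0.006     ]] [[0.45296567 0.028017   0.044     ]]
```

Call:
drive_tool(steps=[0.031,0.005,0,0,0,0,1,0.031,0.005,0,0,0,0,1,0.031,0.005,0,0,0,0,1,0.031,0.005,0,0,0,0,1,0,0,0,0,0,0,1,0,0,0,0,0,0,1])

```text
clock: 5.07
eef_pos: [0.4535, 0.0307, 0.1582]
tool_rot: [0.706, 0.708, -0.002, -0.001]
ft_force: [-0.3, -0.0, -0.7]
grip_width: 0.052
```

Run:
```python
from h import *
st(); p,d=vision.camera('wrist'); st()
cv2.imwrite('pics/w5.png',p[:,:,::-1]);
```

```text
t 5.07 tcp [0.4535 0.0307 0.1582] x [-0.003  1.    -0.001] z [-0.004 -0.001 -1.   ] F [-0.3 -0.  -0.7] w 0.052 j [ 0.07  0.28 -0.35  0.94 -0.    0.06]
t 5.12 tcp [0.4534 0.0297 0.1584] x [-0.001  1.    -0.001] z [-0.004 -0.001 -1.   ] F [-0.6 -0.6 -0.4] w 0.052 j [ 0.07  0.28 -0.35  0.94 -0.    0.06]
```

View pics/w5.png

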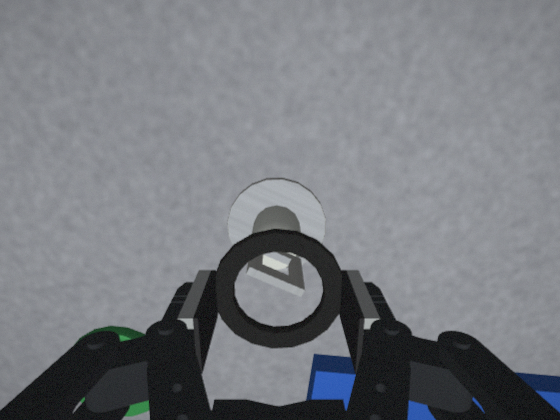

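Run:
```python
from h import *
w=cv2.imread('pics/w5.png')[:,:,::-1]
cv2.imwrite('pics/c7.png',cv2.resize(w[220:310,220:340],None,fx=6,fy=6,interpolation=cv2.INTER_CUBIC)[:,:,::-1])
print(ray('wrist',[(276,281)],.078),ray('wrist',[(277,220)],.006),ray('wrist',[(279.3,287.5)],.1584-.065))
```

```text
[[0.45465387 0.02803578 0.078     ]] [[0.45033483 0.02817335 0.006     ]] [[0.44923995 0.02950232 0.0934    ]]
```

View pics/c7.png

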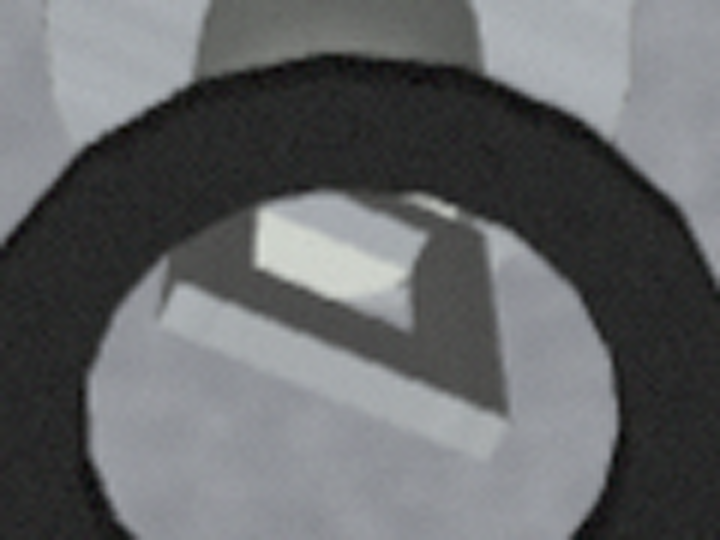

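Call:
drive_tool(steps=[-0.0013,0.003,0,0,0,0,1,0,0,0.012,0,0,0,1,0,0,0.012,0,0,0,1,0,0,0,0,0,0,1])

```text
clock: 5.45
eef_pos: [0.4559, 0.0267, 0.1339]
tool_rot: [0.708, 0.706, -0.002, -0.001]
ft_force: [-0.5, 0.3, -1.5]
grip_width: 0.0521
```

Run:
```python
from h import *
st(); w,d=vision.camera('wrist'); st()
cv2.imwrite('pics/w6.png',w[:,:,::-1]); 
cv2.imwrite('pics/c8.png',cv2.resize(w[210:360,200:360],None,fx=5,fy=5,interpolation=cv2.INTER_CUBIC)[:,:,::-1][:600])
```

```text
t 5.45 tcp [0.4559 0.0267 0.1339] x [ 0.003  1.    -0.001] z [-0.005 -0.001 -1.   ] F [-0.5  0.3 -1.5] w 0.0521 j [ 0.06  0.31 -0.38  0.88 -0.    0.06]
t 5.50 tcp [0.4563 0.0268 0.1348] x [ 0.003  1.    -0.   ] z [-0.004 -0.    -1.   ] F [0.3 0.7 0.3] w 0.052 j [ 0.06  0.31 -0.38  0.88 -0.    0.06]
```

View pics/c8.png

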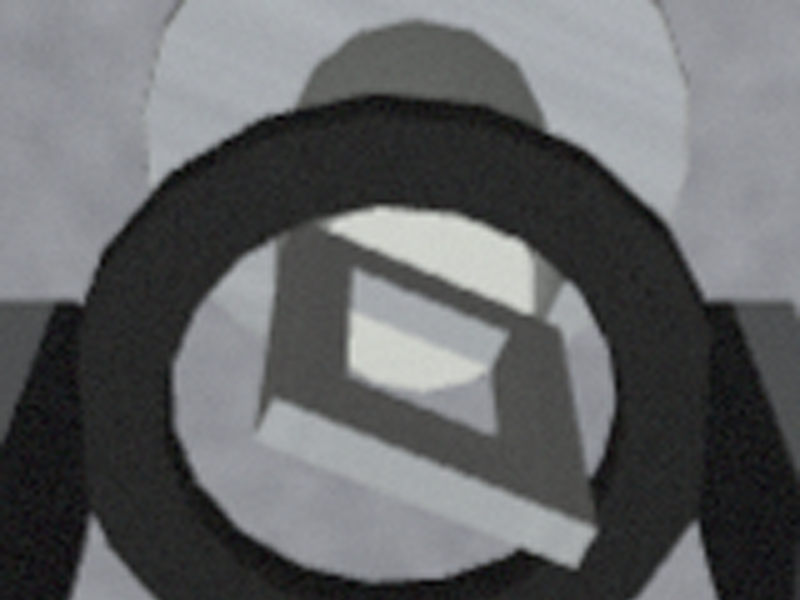

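Run:
```python
from h import *
o=bot.get_obs();z=o['eef_pos'][2]-.065
print(ray('wrist',[(285.4,306.6)],.078),ray('wrist',[(283.4,231)],.006),ray('wrist',[(278.8,228+.6),(278.8,346.5)],z), o['eef_pos'])
# eye bridge lower face? spindle side at 36: check eye
```

```text
[[0.45602667 0.02899645 0.078     ]] [[0.4517717  0.02909754 0.006     ]] [[0.42631608 0.02645087 0.06978986]
 [0.48121987 0.02635938 0.06978986]] [0.45633676 0.02680454 0.13478986]
```

Call:
drive_tool(steps=[0.0024,0.0015,0,0,0,0,1,0,0,0.012,0,0,0,1,0,0,0.01,0,0,0,1,0,0,0,0,0,0,1,0,0,0,0,0,0,1])

```text
clock: 5.92
eef_pos: [0.4591, 0.0303, 0.1143]
tool_rot: [0.707, 0.707, -0.0, -0.0]
ft_force: [-0.1, 0.6, -0.3]
grip_width: 0.0517
```

Run:
```python
from h import *
st(); w,d=vision.camera('wrist'); st()
cv2.imwrite('pics/w7.png',w[:,:,::-1]); 
cv2.imwrite('pics/c9.png',cv2.resize(w[210:360,200:360],None,fx=5,fy=5,interpolation=cv2.INTER_CUBIC)[:,:,::-1][:700])
```

```text
t 5.92 tcp [0.4591 0.0303 0.1143] x [ 0.001  1.    -0.   ] z [-0. -0. -1.] F [-0.1  0.6 -0.3] w 0.0517 j [ 0.07  0.34 -0.4   0.83 -0.    0.07]
t 5.97 tcp [0.4595 0.0304 0.1147] x [0.001 1.    0.   ] z [ 0.001  0.    -1.   ] F [ 0.7 -0.4 -0.3] w 0.0522 j [ 0.07  0.34 -0.4   0.83 -0.    0.07]
```

View pics/c9.png

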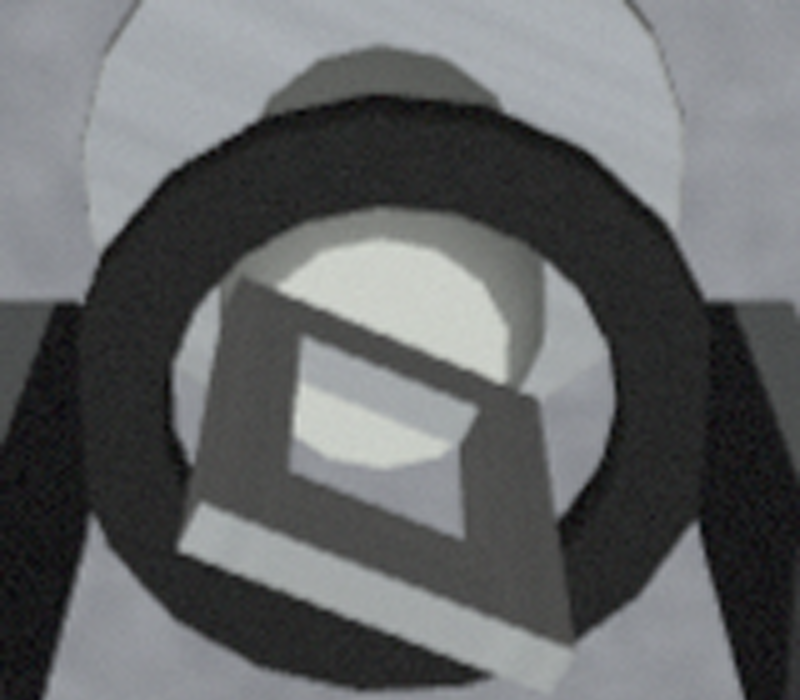

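Run:
```python
from h import *
o=bot.get_obs();z=o['eef_pos'][2]-.065
print(ray('wrist',[(277,281),(277,258),(277,304)],.044),ray('wrist',[(278.8,228+.6),(278.8,346.5)],z), o['eef_pos'])
```

```text
[[0.45578914 0.0292585  0.044     ]
 [0.44500694 0.02927252 0.044     ]
 [0.46705685 0.02924386 0.044     ]] [[0.4297078  0.03001441 0.04971014]
 [0.4847523  0.03002735 0.04971014]] [0.45949738 0.03038876 0.11471014]
```

Call:
drive_tool(steps=[-0.0007,-0.001,0.01,0,0,0,1,0,0,0.01,0,0,0,1,0,0,0.007,0,0,0,1,0,0,0.003,0,0,0,1,0,0,0,0,0,0,1])

```text
clock: 6.38
eef_pos: [0.4579, 0.0298, 0.0839]
tool_rot: [0.707, 0.707, -0.0, -0.0]
ft_force: [-0.4, 1.1, 0.2]
grip_width: 0.0518
```

Call:
drive_tool(steps=[0,0,0,0,0,0,-0.5,0,0,0,0,0,0,-0.5,0,0,0,0,0,0,-0.5])

```text
clock: 6.63
eef_pos: [0.4586, 0.0299, 0.0846]
tool_rot: [0.707, 0.707, 0.0, 0.0]
ft_force: [0.3, -0.5, 0.8]
grip_width: 0.0642
```

Run:
```python
from h import *
st(); w,d=vision.camera('wrist'); st()
cv2.imwrite('pics/w8.png',w[:,:,::-1]);
```

```text
t 6.63 tcp [0.4586 0.0299 0.0846] x [0. 1. 0.] z [ 0.001  0.    -1.   ] F [ 0.3 -0.5  0.8] w 0.0642 j [ 0.07  0.39 -0.43  0.75 -0.    0.07]
t 6.68 tcp [0.4585 0.0299 0.0845] x [0. 1. 0.] z [ 0.001  0.    -1.   ] F [-0.3 -0.4  1.2] w 0.064 j [ 0.07  0.39 -0.43  0.75 -0.    0.07]
```

View pics/w8.png

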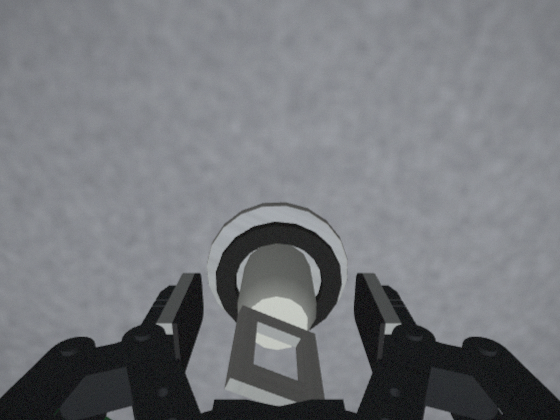

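Call:
drive_tool(steps=[0,0,-0.03,0,0,0,-0.5,0,0,-0.04,0,0,0,-0.5,-0.02,0,-0.03,0,0,0,-0.5,-0.04,-0.001,0,0,0,0,-0.5,-0.04,-0.001,0,0,0,0,-0.5,-0.04,-0.001,0,0,0,0,-0.5,-0.04,-0.001,0,0,0,0,-0.5,-0.04,-0.001,0,0,0,0,-0.5])

```text
clock: 7.35
eef_pos: [0.4527, -0.1919, 0.1847]
tool_rot: [0.707, 0.707, 0.0, 0.001]
ft_force: [1.0, 1.2, -1.3]
grip_width: 0.0639
```

Call:
drive_tool(steps=[-0.03,-0.002,0.03,0,0,0,-0.5,-0.02,0,0.03,0,0,0,-0.5,0,0,0,0,0,0,-0.5,0,0,0,0,0,0,-0.5])

```text
clock: 7.68
eef_pos: [0.4494, -0.2398, 0.123]
tool_rot: [0.708, 0.706, -0.001, -0.002]
ft_force: [-0.1, 0.4, -0.2]
grip_width: 0.064
```

```bash
cat > look.py <<'E'
from h import *
import sys
st(); w,d=vision.camera('wrist'); st()
cv2.imwrite('pics/%s.png'%sys.argv[1],w[:,:,::-1])
for b in blobs('wrist',p=w,minA=300,z=.006,box=(.2,.8,-.6,.4)): print(*b)
if len(sys.argv)>2:
    m=masks(w)[sys.argv[2]].astype(np.uint8)
    n,l,s,_=cv2.connectedComponentsWithStats(m)
    x,y,ww,hh,a=s[1+np.argmax(s[1:,4])]
    z=float(sys.argv[3]) if len(sys.argv)>3 else .006
    e=ray('wrist',[(x,y+hh/2),(x+ww-1,y+hh/2),(x+ww/2,y),(x+ww/2,y+hh-1)],z)
    o=bot.get_obs()['eef_pos']
    c=np.array([(e[2,0]+e[3,0])/2,(e[0,1]+e[1,1])/2]);print(sys.argv[2],'c',c.round(4),'dia',(e[3,0]-e[2,0]).round(4),(e[1,1]-e[0,1]).round(4),'minus tcp',(c-o[:2]).round(4),'px',(x,y,ww,hh))
E
python3 look.py w9 yellow
```

```text
t 7.68 tcp [ 0.4494 -0.2398  0.123 ] x [0.003 1.    0.003] z [-0.004  0.003 -1.   ] F [-0.1  0.4 -0.2] w 0.064 j [-0.49  0.42 -0.25  0.91  0.   -0.49]
t 7.73 tcp [ 0.4505 -0.2394  0.1244] x [0.001 1.    0.001] z [-0.001  0.001 -1.   ] F [-0.3  0.3 -0.1] w 0.0639 j [-0.49  0.41 -0.25  0.91  0.   -0.49]
green [322. 395.] 0.5565 -0.2117 0.0347
green [545. 380.] 0.544 -0.0704 0.0156
yellow [272. 244.] 0.451 -0.2429 0.055
red [ 33. 255.] 0.4575 -0.3778 0.0482
black [278. 369.] 0.5311 -0.2395 0.1891
yellow c [ 0.4511 -0.243 ] dia 0.0552 0.0548 minus tcp [ 0.0006 -0.0037] px (np.int32(223), np.int32(198), np.int32(100), np.int32(93))
```

View pics/w9.png

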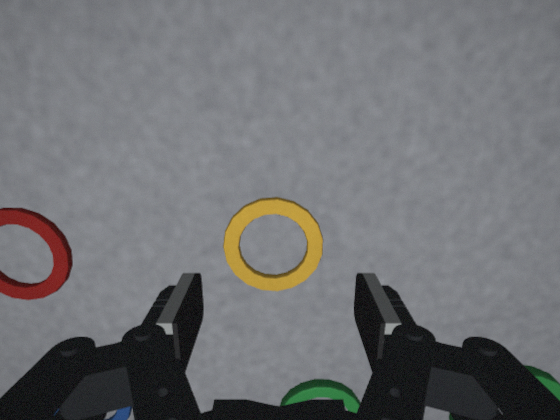

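Call:
drive_tool(steps=[-0.0037,0.0015,0.02,0,0,0,-0.5,0,0,0.02,0,0,0,-0.5,0,0,0.01,0,0,0,-0.5,0,0,0.003,0,0,0,-0.5,0,0,0,0,0,0,-0.3,0,0,0,0,0,0,1,0,0,0,0,0,0,1,0,0,0,0,0,0,1])

```text
clock: 8.4
eef_pos: [0.4535, -0.2433, 0.073]
tool_rot: [0.707, 0.707, 0.001, 0.001]
ft_force: [-0.8, 1.0, 3.2]
grip_width: 0.0512
```

Call:
drive_tool(steps=[0,0,-0.02,0,0,0,1,0,0,-0.04,0,0,0,1,0,0,-0.03,0,0,0,1,0.04,0.001,0,0,0,0,1,0.04,0.001,0,0,0,0,1,0.04,0.001,0,0,0,0,1,0.03,0,0,0,0,0,1,0,0,0,0,0,0,1])

```text
clock: 9.07
eef_pos: [0.4552, -0.0889, 0.1622]
tool_rot: [0.705, 0.709, 0.001, -0.001]
ft_force: [0.1, 0.2, -1.3]
grip_width: 0.0511
```

```bash
python3 look.py w10 yellow .092
```

```text
t 9.07 tcp [ 0.4552 -0.0889  0.1622] x [-0.006  1.     0.002] z [ 0.     0.002 -1.   ] F [ 0.1  0.2 -1.3] w 0.0511 j [-0.19  0.29 -0.33  0.96  0.   -0.2 ]
t 9.12 tcp [ 0.4556 -0.091   0.1623] x [-0.004  1.    -0.   ] z [ 0.001 -0.    -1.   ] F [ 0.2 -0.4 -0.6] w 0.0514 j [-0.2   0.29 -0.33  0.96  0.   -0.2 ]
green [277. 370.] 0.5736 -0.0916 0.0733
blue [534. 372.] 0.5767 0.1031 0.043
yellow [278. 282.] 0.5026 -0.0916 0.0901
black [278. 372.] 0.5696 -0.091 0.2212
black [454. 223.] 0.4587 0.0264 0.0538
yellow c [ 0.4537 -0.092 ] dia 0.0567 0.0533 minus tcp [-0.0019 -0.0009] px (np.int32(215), np.int32(223), np.int32(126), np.int32(119))
```

View pics/w10.png

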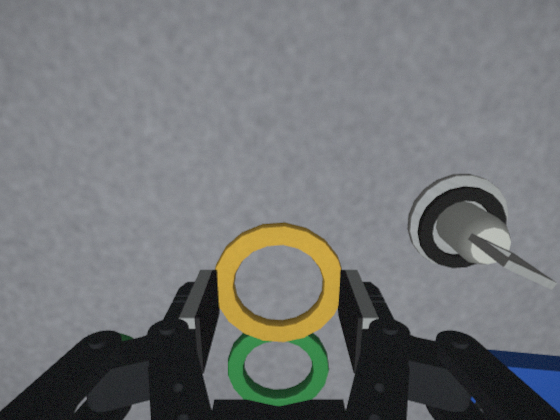

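Call:
drive_tool(steps=[0.04,0.002,0,0,0,0,1,0.04,0.0022,0,0,0,0,1,0.03,0,0,0,0,0,1,0.0107,0,0,0,0,0,1,0,0,0,0,0,0,1,0,0,0,0,0,0,1])

```text
clock: 9.62
eef_pos: [0.4602, 0.0269, 0.1618]
tool_rot: [0.707, 0.707, -0.0, 0.001]
ft_force: [0.1, -0.1, -0.5]
grip_width: 0.0511
```

```bash
python3 look.py w11 yellow .095
```

```text
t 9.62 tcp [0.4602 0.0269 0.1618] x [ 0.     1.    -0.001] z [ 0.001 -0.001 -1.   ] F [ 0.1 -0.1 -0.5] w 0.0511 j [ 0.06  0.28 -0.34  0.95 -0.    0.06]
t 9.67 tcp [0.4601 0.0263 0.1618] x [ 0.001  1.    -0.001] z [ 0.    -0.001 -1.   ] F [-0.1 -0.2 -0.7] w 0.0513 j [ 0.06  0.28 -0.34  0.95 -0.    0.06]
green [113. 328.] 0.5427 -0.093 0.0339
blue [418. 411.] 0.6176 0.1345 0.0199
blue [537. 378.] 0.5864 0.2224 0.0375
blue [331. 372.] 0.5812 0.066 0.0419
yellow [278. 282.] 0.5066 0.0254 0.0899
black [269. 371.] 0.5736 0.0254 0.2206
black [284. 204.] 0.4519 0.0292 0.0462
yellow c [0.4562 0.0254] dia 0.0552 0.0519 minus tcp [-0.0039 -0.001 ] px (np.int32(215), np.int32(223), np.int32(126), np.int32(119))
```

View pics/w11.png

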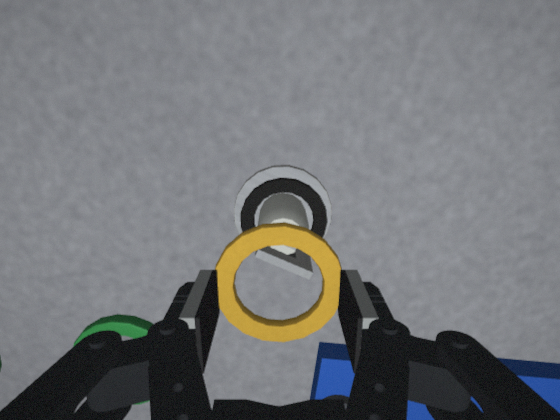

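Call:
drive_tool(steps=[0.0033,-0.0006,0,0,0,0,1,0,0,0.015,0,0,0,1,0,0,0.015,0,0,0,1,0,0,0.014,0,0,0,1,0,0,0,0,0,0,1])

```text
clock: 10.08
eef_pos: [0.4574, 0.0294, 0.1154]
tool_rot: [0.708, 0.706, -0.002, -0.002]
ft_force: [-0.6, 0.1, -1.6]
grip_width: 0.0509
```

```bash
python3 look.py w12 yellow .05
python3 - <<'E'
import cv2
w=cv2.imread('pics/w12.png');cv2.imwrite('pics/c12.png',cv2.resize(w[210:360,200:360],None,fx=4,fy=4,interpolation=cv2.INTER_CUBIC))
E
```

```text
t 10.08 tcp [0.4574 0.0294 0.1154] x [ 0.003  1.    -0.001] z [-0.005 -0.001 -1.   ] F [-0.6  0.1 -1.6] w 0.0509 j [ 0.06  0.34 -0.4   0.84 -0.    0.07]
t 10.13 tcp [0.4581 0.0296 0.1165] x [ 0.003  1.    -0.   ] z [-0.003 -0.    -1.   ] F [-0.2 -0.5 -0.1] w 0.0509 j [ 0.06  0.34 -0.4   0.84 -0.    0.07]
green [140. 411.] 0.5667 -0.0579 0.0146
blue [418. 412.] 0.5672 0.1159 0.015
yellow [276. 281.] 0.4781 0.0287 0.0717
black [273. 371.] 0.5317 0.0287 0.1756
black [281. 222.] 0.4442 0.0301 0.0319
yellow c [0.4535 0.0286] dia 0.0554 0.0518 minus tcp [-0.0045 -0.0009] px (np.int32(215), np.int32(222), np.int32(126), np.int32(120))
```

View pics/c12.png

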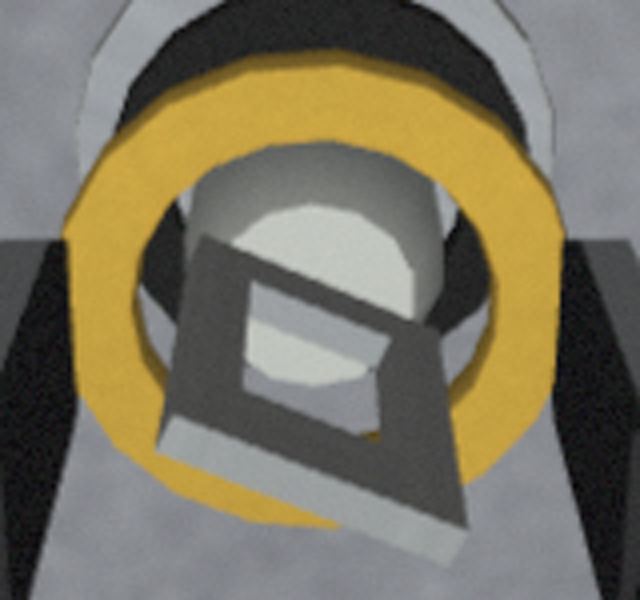

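Call:
drive_tool(steps=[0.0005,0.002,0.01,0,0,0,1,0,0,0.01,0,0,0,1,0,0,0.008,0,0,0,1,0,0,0,0,0,0,1,0,0,0,0,0,0,-0.5,0,0,0,0,0,0,-0.5,0,0,0,0,0,0,-0.5])

```text
clock: 10.72
eef_pos: [0.4618, 0.0313, 0.0903]
tool_rot: [0.707, 0.707, 0.001, 0.0]
ft_force: [-0.2, 0.0, 0.0]
grip_width: 0.0642
```

```bash
python3 look.py w13 yellow .018
```

```text
t 10.72 tcp [0.4618 0.0313 0.0903] x [0. 1. 0.] z [ 0.001  0.    -1.   ] F [-0.2  0.   0. ] w 0.0642 j [ 0.07  0.38 -0.42  0.77  0.    0.07]
t 10.77 tcp [0.4618 0.0313 0.0903] x [0. 1. 0.] z [ 0.001  0.    -1.   ] F [ 0.1  0.5 -0.5] w 0.0641 j [ 0.07  0.38 -0.42  0.77 -0.    0.07]
yellow [278. 263.] 0.4615 0.0306 0.0572
black [308. 373.] 0.5134 0.0308 0.155
yellow c [0.4545 0.0304] dia 0.0503 0.0533 minus tcp [-0.0073 -0.0009] px (np.int32(215), np.int32(216), np.int32(126), np.int32(107))
```

View pics/w13.png

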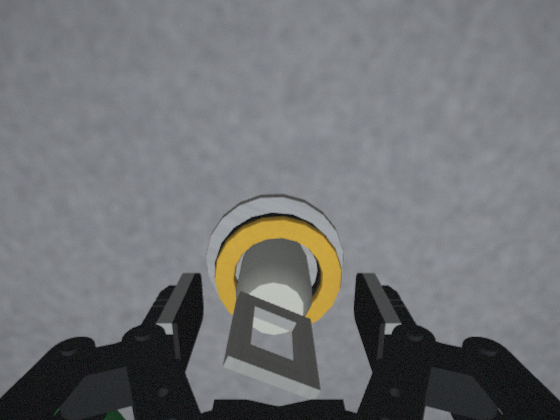

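Call:
drive_tool(steps=[0,0,-0.03,0,0,0,-0.5,0,0,-0.04,0,0,0,-0.5,-0.02,0,-0.02,0,0,0,-0.5,-0.04,-0.001,0,0,0,0,-0.5,-0.04,-0.001,0,0,0,0,-0.5,-0.04,-0.001,0,0,0,0,-0.5,-0.04,-0.001,0,0,0,0,-0.5,-0.04,-0.001,0,0,0,0,-0.5])

```text
clock: 11.43
eef_pos: [0.456, -0.1906, 0.1805]
tool_rot: [0.707, 0.707, 0.0, 0.001]
ft_force: [1.3, 1.2, 0.9]
grip_width: 0.0639
```

Call:
drive_tool(steps=[-0.04,0,0,0,0,0,-0.5,-0.04,0,0,0,0,0,-0.5,-0.04,0,0,0,0,0,-0.5,-0.04,0,0,0,0,0,-0.5,-0.02,0,0.03,0,0,0,-0.5,-0.012,0,0.025,0,0,0,-0.5,0,0,0,0,0,0,-0.5,0,0,0,0,0,0,-0.5])

```text
clock: 12.1
eef_pos: [0.4548, -0.3804, 0.1231]
tool_rot: [0.708, 0.706, -0.0, -0.002]
ft_force: [-0.1, 0.3, 0.1]
grip_width: 0.064
```

```bash
python3 look.py w14 red
```

```text
t 12.10 tcp [ 0.4548 -0.3804  0.1231] x [0.002 1.    0.003] z [-0.003  0.003 -1.   ] F [-0.1  0.3  0.1] w 0.064 j [-0.7   0.56 -0.01  1.01  0.   -0.69]
t 12.15 tcp [ 0.4558 -0.3803  0.1247] x [0.001 1.    0.001] z [-0.001  0.001 -1.   ] F [ 0.8  0.3 -1.3] w 0.0642 j [-0.7   0.55 -0.01  1.01  0.   -0.69]
green [548. 380.] 0.5491 -0.2095 0.0143
blue [304. 380.] 0.5516 -0.3645 0.0465
red [270. 243.] 0.4561 -0.3856 0.0549
black [299. 373.] 0.5368 -0.3805 0.1895
red c [ 0.456  -0.3857] dia 0.0552 0.0548 minus tcp [ 0.0002 -0.0053] px (np.int32(220), np.int32(197), np.int32(100), np.int32(93))
```

View pics/w14.png

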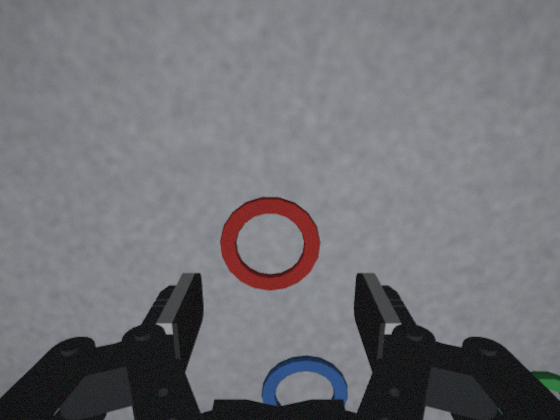

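Call:
drive_tool(steps=[-0.005,-0.0015,0.02,0,0,0,-0.5,0,0,0.02,0,0,0,-0.5,0,0,0.01,0,0,0,-0.5,0,0,0.003,0,0,0,-0.5,0,0,0,0,0,0,-0.3,0,0,0,0,0,0,1,0,0,0,0,0,0,1,0,0,0,0,0,0,1])

```text
clock: 12.82
eef_pos: [0.4555, -0.3861, 0.0732]
tool_rot: [0.707, 0.707, 0.0, 0.001]
ft_force: [-0.1, 0.5, 2.5]
grip_width: 0.0511
```

Call:
drive_tool(steps=[0,0,-0.02,0,0,0,1,0,0,-0.04,0,0,0,1,0,0,-0.03,0,0,0,1,0.04,0,0,0,0,0,1,0.04,0,0,0,0,0,1,0.04,0,0,0,0,0,1,0.04,0,0,0,0,0,1,0.04,0,0,0,0,0,1])

```text
clock: 13.48
eef_pos: [0.4545, -0.1843, 0.1625]
tool_rot: [0.708, 0.707, 0.0, 0.001]
ft_force: [1.6, -0.1, -0.2]
grip_width: 0.0509
```

Call:
drive_tool(steps=[0.04,0,0,0,0,0,1,0.04,0,0,0,0,0,1,0.04,0,0,0,0,0,1,0.04,0,0,0,0,0,1,0.03,0,0,0,0,0,1,0.02,0,0,0,0,0,1,0,0,0,0,0,0,1,0,0,0,0,0,0,1])

```text
clock: 14.15
eef_pos: [0.455, 0.0252, 0.1623]
tool_rot: [0.706, 0.708, 0.0, 0.001]
ft_force: [-0.5, -1.3, -0.8]
grip_width: 0.0512
```

```bash
python3 look.py w15 red .095
```

```text
t 14.15 tcp [0.455  0.0252 0.1623] x [-0.002  1.    -0.   ] z [ 0.001 -0.    -1.   ] F [-0.5 -1.3 -0.8] w 0.0512 j [ 0.06  0.27 -0.35  0.95 -0.    0.05]
t 14.20 tcp [0.4549 0.0243 0.1621] x [-0.001  1.    -0.   ] z [ 0.001 -0.    -1.   ] F [-0.6 -0.2 -0.7] w 0.0511 j [ 0.05  0.27 -0.35  0.95 -0.    0.05]
green [120. 329.] 0.5386 -0.0899 0.0258
blue [418. 411.] 0.6128 0.1331 0.02
blue [540. 382.] 0.585 0.2237 0.0337
blue [333. 376.] 0.5792 0.0654 0.04
yellow [290. 214.] 0.4536 0.0305 0.0471
red [278. 287.] 0.5058 0.0236 0.0896
black [279. 376.] 0.5697 0.0239 0.2198
black [208. 319.] 0.5282 -0.027 0.0306
red c [0.4536 0.0238] dia 0.055 0.0515 minus tcp [-0.0013 -0.0005] px (np.int32(217), np.int32(229), np.int32(124), np.int32(117))
```

View pics/w15.png

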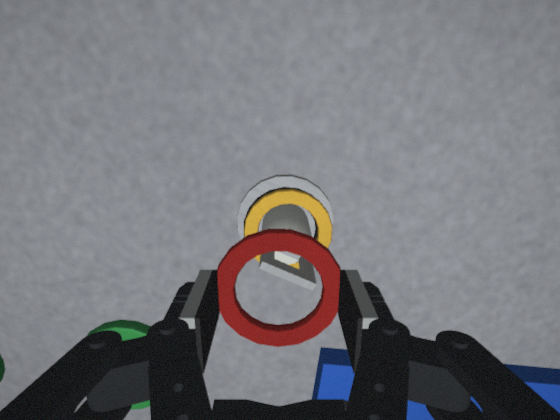

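Call:
drive_tool(steps=[0.0055,0.0033,0,0,0,0,1,0,0,0,0,0,0,1,0,0,0.015,0,0,0,1,0,0,0.015,0,0,0,1,0,0,0.014,0,0,0,1,0,0,0,0,0,0,1,0,0,0,0,0,0,1])

```text
clock: 14.78
eef_pos: [0.4576, 0.029, 0.1172]
tool_rot: [0.708, 0.706, -0.001, -0.001]
ft_force: [-0.5, 0.2, -0.7]
grip_width: 0.0512
```

```bash
python3 look.py w16 red .05
python3 - <<'E'
import cv2
w=cv2.imread('pics/w16.png');cv2.imwrite('pics/c16.png',cv2.resize(w[210:360,200:360],None,fx=4,fy=4,interpolation=cv2.INTER_CUBIC))
E
```

```text
t 14.78 tcp [0.4576 0.029  0.1172] x [ 0.002  1.    -0.   ] z [-0.002 -0.    -1.   ] F [-0.5  0.2 -0.7] w 0.0512 j [ 0.06  0.34 -0.4   0.84 -0.    0.07]
t 14.83 tcp [0.4583 0.0291 0.1179] x [ 0.002  1.    -0.   ] z [-0. -0. -1.] F [ 0.4 -0.9 -0.7] w 0.0508 j [ 0.06  0.34 -0.4   0.84 -0.    0.07]
green [141. 411.] 0.5688 -0.0585 0.0144
blue [418. 412.] 0.5694 0.1163 0.0153
yellow [285. 229.] 0.4496 0.0323 0.0384
red [277. 287.] 0.483 0.0283 0.0718
black [285. 375.] 0.5343 0.0287 0.1764
black [208. 319.] 0.501 -0.0123 0.0245
red c [0.4573 0.0284] dia 0.0552 0.0513 minus tcp [-0.001  -0.0007] px (np.int32(217), np.int32(229), np.int32(123), np.int32(117))
```

View pics/c16.png

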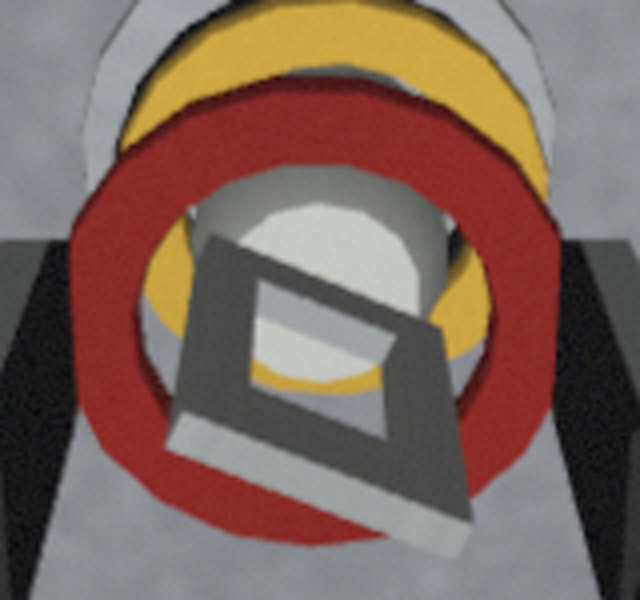

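Call:
drive_tool(steps=[0.0006,-0.0007,0.01,0,0,0,1,0,0,0.01,0,0,0,1,0,0,0.006,0,0,0,1,0,0,0,0,0,0,1,0,0,0,0,0,0,-0.5,0,0,0,0,0,0,-0.5,0,0,0,0,0,0,-0.5])

```text
clock: 15.42
eef_pos: [0.4578, 0.0303, 0.0923]
tool_rot: [0.707, 0.707, 0.0, 0.0]
ft_force: [0.5, -0.5, -0.2]
grip_width: 0.0639
```

```bash
python3 look.py w17 red .024
```

```text
t 15.42 tcp [0.4578 0.0303 0.0923] x [0. 1. 0.] z [ 0.001  0.    -1.   ] F [ 0.5 -0.5 -0.2] w 0.0639 j [ 0.07  0.37 -0.43  0.77 -0.    0.07]
t 15.47 tcp [0.4577 0.0303 0.0922] x [0. 1. 0.] z [ 0.001  0.    -1.   ] F [-0.5  0.1  0.3] w 0.0638 j [ 0.07  0.37 -0.43  0.77 -0.    0.07]
red [278. 275.] 0.4649 0.0297 0.0597
black [288. 372.] 0.511 0.0298 0.1569
red c [0.4539 0.0296] dia 0.05 0.0537 minus tcp [-0.0038 -0.0007] px (np.int32(214), np.int32(228), np.int32(129), np.int32(107))
```

View pics/w17.png

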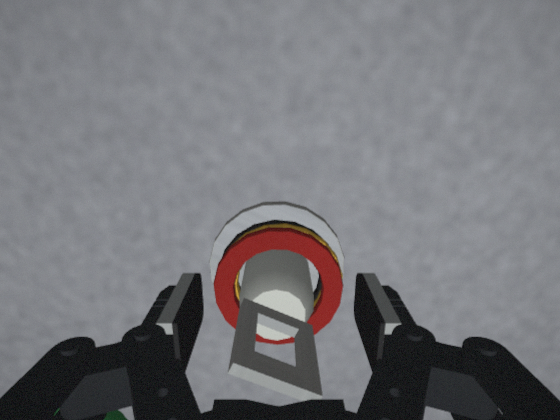

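Call:
drive_tool(steps=[0,0,-0.03,0,0,0,-0.5,0,0,-0.04,0,0,0,-0.5,-0.02,0,-0.02,0,0,0,-0.5,-0.038,0.01,0,0,0,0,-0.5,-0.038,0.01,0,0,0,0,-0.5,-0.038,0.01,0,0,0,0,-0.5,-0.038,0.01,0,0,0,0,-0.5,-0.038,0.01,0,0,0,0,-0.5])

```text
clock: 16.13
eef_pos: [0.5075, -0.1815, 0.1823]
tool_rot: [0.707, 0.707, 0.0, 0.0]
ft_force: [0.4, 0.4, -0.0]
grip_width: 0.0644
```

Call:
drive_tool(steps=[-0.038,0.01,0,0,0,0,-0.5,-0.038,0.01,0,0,0,0,-0.5,-0.038,0.01,0,0,0,0,-0.5,-0.036,0.008,0,0,0,0,-0.5,-0.025,0.005,0.025,0,0,0,-0.5,-0.01,0.003,0.03,0,0,0,-0.5,0,0,0,0,0,0,-0.5,0,0,0,0,0,0,-0.5])

```text
clock: 16.8
eef_pos: [0.5514, -0.3642, 0.1241]
tool_rot: [0.708, 0.707, -0.0, -0.003]
ft_force: [-0.5, 0.3, 0.4]
grip_width: 0.0643
```

```bash
python3 look.py w18 blue
python3 - <<'E'
from h import *
for b in blobs('top'): print(*b)
E
```

```text
t 16.80 tcp [ 0.5514 -0.3642  0.1241] x [0.002 1.    0.004] z [-0.005  0.004 -1.   ] F [-0.5  0.3  0.4] w 0.0643 j [-0.58  0.68  0.21  1.11  0.   -0.58]
t 16.85 tcp [ 0.5526 -0.3641  0.1262] x [0.    1.    0.002] z [-0.002  0.002 -1.   ] F [0.2 0.1 0.4] w 0.0639 j [-0.58  0.68  0.21  1.11  0.   -0.58]
green [252. 397.] 0.6603 -0.3799 0.0221
green [527. 277.] 0.5743 -0.2202 0.0489
blue [110. 318.] 0.6023 -0.4644 0.034
blue [279. 255.] 0.5607 -0.3642 0.055
black [291. 374.] 0.6346 -0.3641 0.1908
blue c [ 0.5606 -0.3641] dia 0.0556 0.0542 minus tcp [0.008 0.   ] px (np.int32(231), np.int32(210), np.int32(97), np.int32(91))
green [339. 220.] 0.5711 -0.2113 0.051
green [299. 222.] 0.5701 -0.087 0.0712
green [393. 180.] 0.6902 -0.3825 0.0711
green [360. 169.] 0.7283 -0.2815 0.0447
blue [208. 201.] 0.6344 0.1948 0.2128
red [261. 260.] 0.4573 0.0322 0.0523
black [396. 222.] 0.5594 -0.3856 0.0519
```

View pics/w18.png

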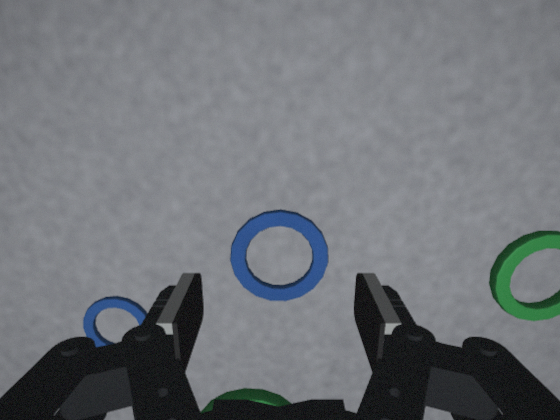

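Call:
drive_tool(steps=[0,0.0063,0.02,0,0,0,-0.5,0,0,0.02,0,0,0,-0.5,0,0,0.01,0,0,0,-0.5,0,0,0.004,0,0,0,-0.5,0,0,0,0,0,0,-0.3,0,0,0,0,0,0,1,0,0,0,0,0,0,1,0,0,0,0,0,0,1])

```text
clock: 17.57
eef_pos: [0.5602, -0.3651, 0.0742]
tool_rot: [0.707, 0.707, 0.0, 0.001]
ft_force: [-0.3, -0.5, 1.6]
grip_width: 0.0505
```

Call:
drive_tool(steps=[0,0,-0.02,0,0,0,1,0,0,-0.04,0,0,0,1,0,0,-0.03,0,0,0,1,0.038,-0.01,0,0,0,0,1,0.038,-0.01,0,0,0,0,1,0.038,-0.01,0,0,0,0,1,0.038,-0.01,0,0,0,0,1,0.038,-0.01,0,0,0,0,1])

```text
clock: 18.23
eef_pos: [0.5091, -0.1735, 0.1635]
tool_rot: [0.708, 0.707, 0.001, 0.001]
ft_force: [-0.7, 0.3, 0.7]
grip_width: 0.0506
```

Call:
drive_tool(steps=[0.038,-0.01,0,0,0,0,1,0.038,-0.01,0,0,0,0,1,0.038,-0.01,0,0,0,0,1,0.038,-0.01,0,0,0,0,1,0.035,-0.008,0,0,0,0,1,0.015,-0.003,0,0,0,0,1,0,0,0,0,0,0,1,0,0,0,0,0,0,1])

```text
clock: 18.9
eef_pos: [0.4589, 0.028, 0.1634]
tool_rot: [0.706, 0.708, 0.001, 0.001]
ft_force: [-0.0, -0.6, 0.7]
grip_width: 0.0504
```

```bash
python3 look.py w19 blue .095
```

```text
t 18.90 tcp [0.4589 0.028  0.1634] x [-0.002  1.    -0.   ] z [ 0.002 -0.    -1.   ] F [-0.  -0.6  0.7] w 0.0504 j [ 0.06  0.28 -0.34  0.95 -0.    0.06]
t 18.95 tcp [0.4592 0.0272 0.1633] x [-0.  1. -0.] z [ 0.002 -0.    -1.   ] F [ 0.7  0.4 -0.4] w 0.0506 j [ 0.06  0.28 -0.34  0.95 -0.    0.06]
green [112. 329.] 0.5438 -0.0936 0.0355
blue [417. 411.] 0.6184 0.1357 0.0203
blue [537. 378.] 0.5874 0.2249 0.0385
blue [330. 372.] 0.582 0.0663 0.0433
blue [278. 286.] 0.5095 0.0264 0.0891
red [282. 210.] 0.4559 0.0292 0.049
black [287. 377.] 0.5771 0.0282 0.2174
black [209. 319.] 0.5333 -0.0237 0.0307
blue c [0.4576 0.0263] dia 0.0552 0.051 minus tcp [-0.0016 -0.001 ] px (np.int32(217), np.int32(227), np.int32(122), np.int32(117))
```

View pics/w19.png

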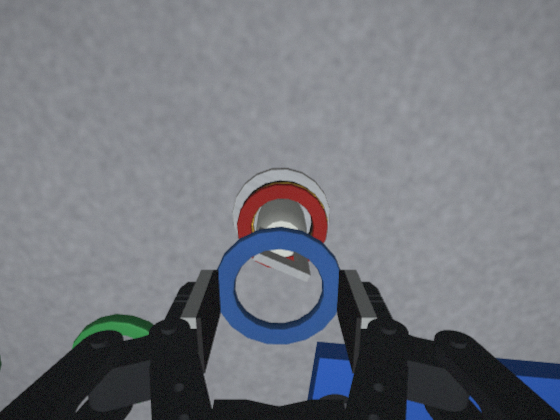

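Call:
drive_tool(steps=[0.0033,-0.0008,0,0,0,0,1,0,0,0,0,0,0,1,0,0,0.015,0,0,0,1,0,0,0.015,0,0,0,1,0,0,0.015,0,0,0,1,0,0,0,0,0,0,1,0,0,0,0,0,0,1])

```text
clock: 19.53
eef_pos: [0.4573, 0.0298, 0.1171]
tool_rot: [0.708, 0.706, -0.001, -0.001]
ft_force: [0.6, 0.1, -0.1]
grip_width: 0.0507
```

```bash
python3 look.py w20 blue .05
python3 - <<'E'
import cv2
w=cv2.imread('pics/w20.png');cv2.imwrite('pics/c20.png',cv2.resize(w[210:360,200:360],None,fx=4,fy=4,interpolation=cv2.INTER_CUBIC))
E
```

```text
t 19.53 tcp [0.4573 0.0298 0.1171] x [ 0.002  1.    -0.   ] z [-0.002 -0.    -1.   ] F [ 0.6  0.1 -0.1] w 0.0507 j [ 0.07  0.34 -0.4   0.84 -0.    0.07]
t 19.58 tcp [0.458  0.03   0.1178] x [ 0.002  1.    -0.   ] z [-0. -0. -1.] F [-0.2  0.7 -0.7] w 0.0505 j [ 0.07  0.34 -0.4   0.84 -0.    0.07]
green [141. 411.] 0.5686 -0.0574 0.0148
blue [417. 412.] 0.5689 0.1165 0.0154
blue [276. 285.] 0.4816 0.0292 0.071
red [280. 229.] 0.4493 0.03 0.0353
black [275. 386.] 0.5389 0.0293 0.168
black [348. 319.] 0.5006 0.0693 0.0247
black [209. 318.] 0.5004 -0.0108 0.0244
blue c [0.456  0.0291] dia 0.055 0.0508 minus tcp [-0.002  -0.0009] px (np.int32(217), np.int32(227), np.int32(122), np.int32(117))
```

View pics/c20.png

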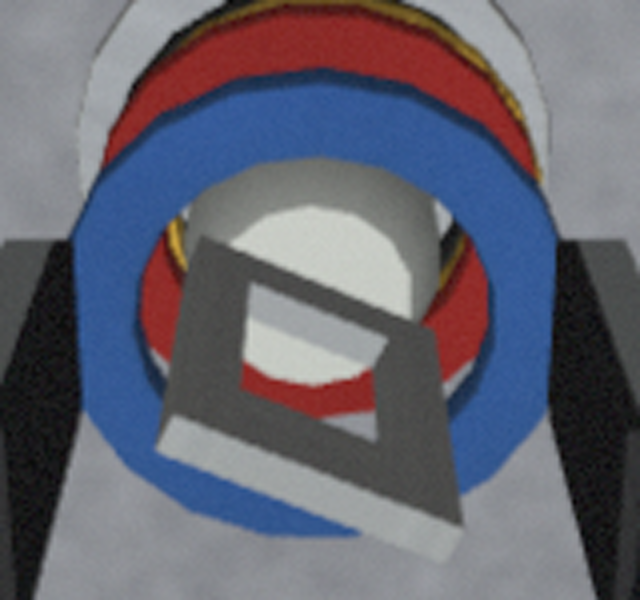

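Call:
drive_tool(steps=[0,0,0.01,0,0,0,1,0,0,0.008,0,0,0,1,0,0,0,0,0,0,1,0,0,0,0,0,0,-0.5,0,0,0,0,0,0,-0.5,0,0,0,0,0,0,-0.5])

```text
clock: 20.08
eef_pos: [0.4583, 0.0307, 0.1002]
tool_rot: [0.707, 0.707, 0.0, 0.0]
ft_force: [1.0, -0.3, -0.8]
grip_width: 0.0642
```

```bash
python3 look.py w21 blue .03
```

```text
t 20.08 tcp [0.4583 0.0307 0.1002] x [0. 1. 0.] z [ 0.001  0.    -1.   ] F [ 1.  -0.3 -0.8] w 0.0642 j [ 0.07  0.36 -0.42  0.79 -0.    0.07]
t 20.13 tcp [0.4582 0.0307 0.1002] x [0. 1. 0.] z [ 0.001  0.    -1.   ] F [-0.3 -0.9  0.1] w 0.0641 j [ 0.07  0.36 -0.42  0.79  0.    0.07]
blue [274. 331.] 0.4961 0.0279 0.015
blue [279. 271.] 0.4673 0.0299 0.0615
black [277. 369.] 0.5184 0.0302 0.165
blue c [0.4529 0.0298] dia 0.0497 0.0529 minus tcp [-0.0053 -0.0009] px (np.int32(215), np.int32(223), np.int32(126), np.int32(106))
```

View pics/w21.png

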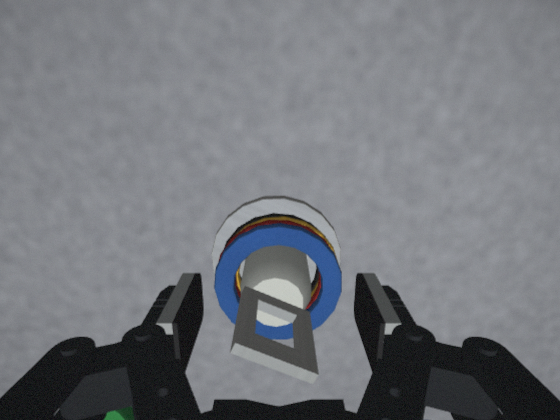

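Call:
drive_tool(steps=[0,0,-0.04,0,0,0,-0.5,0,0,-0.04,0,0,0,-0.5,-0.034,0.015,0,0,0,0,-0.5,-0.036,0.016,0,0,0,0,-0.5,-0.036,0.016,0,0,0,0,-0.5,-0.036,0.016,0,0,0,0,-0.5,-0.036,0.016,0,0,0,0,-0.5,-0.036,0.016,0,0,0,0,-0.5])

```text
clock: 20.8
eef_pos: [0.5533, -0.1852, 0.1802]
tool_rot: [0.707, 0.707, 0.0, 0.0]
ft_force: [-0.2, 0.5, 0.1]
grip_width: 0.0638
```

Call:
drive_tool(steps=[-0.02,0.006,0.025,0,0,0,-0.5,-0.01,0.002,0.03,0,0,0,-0.5,0,0,0,0,0,0,-0.5,0,0,0,0,0,0,-0.5,0,0,0,0,0,0,-0.5])

```text
clock: 21.22
eef_pos: [0.5608, -0.2129, 0.1254]
tool_rot: [0.707, 0.707, 0.0, -0.0]
ft_force: [-0.1, 0.2, 0.0]
grip_width: 0.064
```

```bash
python3 look.py w22 green .008
python3 - <<'E'
from h import *
for b in blobs('top'): print(*b)
E
```

```text
t 21.22 tcp [ 0.5608 -0.2129  0.1254] x [-0.  1.  0.] z [ 0.  0. -1.] F [-0.1  0.2  0. ] w 0.064 j [-0.36  0.56  0.01  1.01  0.   -0.36]
t 21.27 tcp [ 0.5614 -0.2128  0.1262] x [-0.001  1.    -0.   ] z [ 0.002 -0.    -1.   ] F [ 0.2 -0.5 -0.3] w 0.0639 j [-0.36  0.56  0.01  1.01  0.   -0.36]
green [279. 259.] 0.5725 -0.2131 0.0554
green [499. 257.] 0.5723 -0.0896 0.0767
black [276. 372.] 0.6442 -0.2134 0.1915
green c [ 0.5714 -0.0928] dia 0.077 0.0727 minus tcp [0.01 0.12] px (np.int32(429), np.int32(195), np.int32(131), np.int32(126))
green [299. 222.] 0.5701 -0.087 0.0712
green [393. 180.] 0.6911 -0.3827 0.07
green [360. 169.] 0.7281 -0.2816 0.0444
blue [261. 260.] 0.4562 0.0326 0.0515
blue [420. 207.] 0.6047 -0.4595 0.0359
blue [208. 201.] 0.6345 0.1949 0.2129
```

View pics/w22.png

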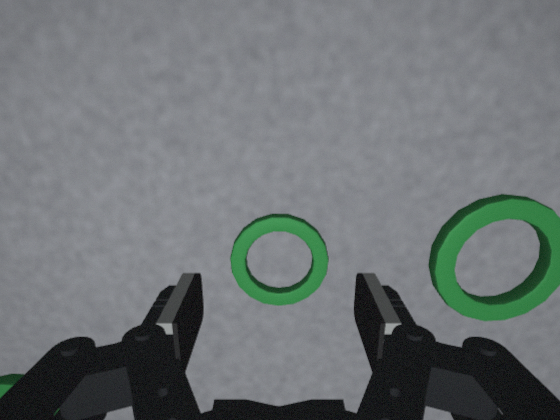

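Call:
drive_tool(steps=[0,0.008,0.02,0,0,0,-0.5,0,0,0.02,0,0,0,-0.5,0,0,0.01,0,0,0,-0.5,0,0,0.0025,0,0,0,-0.5,0,0,0,0,0,0,-0.3,0,0,0,0,0,0,1,0,0,0,0,0,0,1,0,0,0,0,0,0,1])

```text
clock: 21.98
eef_pos: [0.5694, -0.2137, 0.0734]
tool_rot: [0.707, 0.707, 0.0, 0.001]
ft_force: [-0.1, -0.4, -0.5]
grip_width: 0.0522
```

Call:
drive_tool(steps=[0,0,-0.02,0,0,0,1,0,0,-0.04,0,0,0,1,0,0,-0.033,0,0,0,1,0.036,-0.016,0,0,0,0,1,0.036,-0.016,0,0,0,0,1,0.036,-0.016,0,0,0,0,1,0.036,-0.016,0,0,0,0,1,0.036,-0.016,0,0,0,0,1])

```text
clock: 22.65
eef_pos: [0.4881, -0.0322, 0.1659]
tool_rot: [0.708, 0.707, 0.001, 0.001]
ft_force: [1.0, 0.5, -0.1]
grip_width: 0.052
```

Call:
drive_tool(steps=[0.036,-0.016,0,0,0,0,1,0.02,-0.009,0,0,0,0,1,0.007,-0.004,0,0,0,0,1,0,0,0,0,0,0,1,0,0,0,0,0,0,1,0,0,0,0,0,0,1])

```text
clock: 23.15
eef_pos: [0.4608, 0.0287, 0.1655]
tool_rot: [0.708, 0.706, 0.0, 0.001]
ft_force: [0.7, -0.9, -0.3]
grip_width: 0.0516
```

```bash
python3 look.py w23 green .097
```

```text
t 23.15 tcp [0.4608 0.0287 0.1655] x [ 0.002  1.    -0.   ] z [ 0.002 -0.    -1.   ] F [ 0.7 -0.9 -0.3] w 0.0516 j [ 0.06  0.28 -0.33  0.96 -0.    0.06]
t 23.20 tcp [0.4608 0.0285 0.1654] x [ 0.002  1.    -0.   ] z [ 0.001 -0.    -1.   ] F [ 0.5 -0.7  0.3] w 0.0518 j [ 0.06  0.28 -0.33  0.96 -0.    0.06]
green [112. 326.] 0.5448 -0.0931 0.0377
green [278. 295.] 0.5203 0.0276 0.093
blue [418. 412.] 0.6225 0.1389 0.0205
blue [535. 374.] 0.588 0.2261 0.0409
blue [330. 371.] 0.5837 0.0677 0.0454
blue [282. 212.] 0.4598 0.0299 0.054
black [275. 371.] 0.5777 0.0276 0.2244
green c [0.4643 0.0278] dia 0.0569 0.0528 minus tcp [ 0.0036 -0.0007] px (np.int32(216), np.int32(237), np.int32(125), np.int32(118))
```

View pics/w23.png

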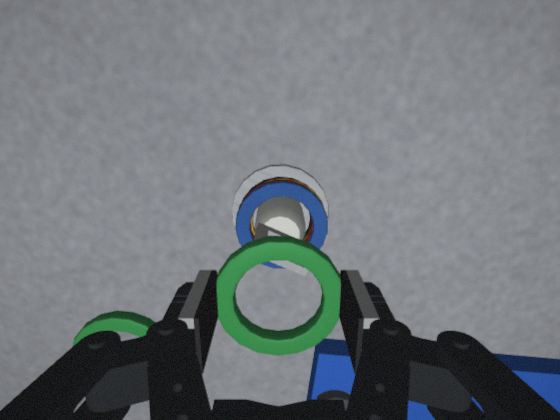

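Call:
drive_tool(steps=[0.0017,-0.0058,0,0,0,0,1,0,0,0,0,0,0,1,0,0,0.016,0,0,0,1,0,0,0.016,0,0,0,1,0,0,0.014,0,0,0,1,0,0,0,0,0,0,1,0,0,0,0,0,0,1])

```text
clock: 23.78
eef_pos: [0.4533, 0.0309, 0.1186]
tool_rot: [0.708, 0.707, -0.001, -0.001]
ft_force: [0.9, 0.1, 0.2]
grip_width: 0.0519
```

```bash
python3 look.py w24 green .053
python3 - <<'E'
import cv2
w=cv2.imread('pics/w24.png');cv2.imwrite('pics/c24.png',cv2.resize(w[210:360,200:360],None,fx=4,fy=4,interpolation=cv2.INTER_CUBIC))
E
```

```text
t 23.78 tcp [0.4533 0.0309 0.1186] x [ 0.001  1.    -0.   ] z [-0.002 -0.    -1.   ] F [0.9 0.1 0.2] w 0.0519 j [ 0.07  0.33 -0.41  0.84 -0.    0.07]
t 23.83 tcp [0.4541 0.031  0.1193] x [ 0.001  1.    -0.   ] z [-0. -0. -1.] F [-0.1 -0.6  0.8] w 0.0519 j [ 0.07  0.33 -0.4   0.84 -0.    0.07]
green [139. 411.] 0.5664 -0.0581 0.0147
green [277. 297.] 0.4849 0.0302 0.0742
blue [419. 412.] 0.5671 0.1196 0.0153
blue [314. 298.] 0.4849 0.0503 0.013
blue [276. 239.] 0.4525 0.0292 0.0374
black [274. 371.] 0.5308 0.0304 0.1789
green c [0.4561 0.0303] dia 0.0564 0.052 minus tcp [ 0.002  -0.0007] px (np.int32(216), np.int32(236), np.int32(125), np.int32(119))
```

View pics/c24.png

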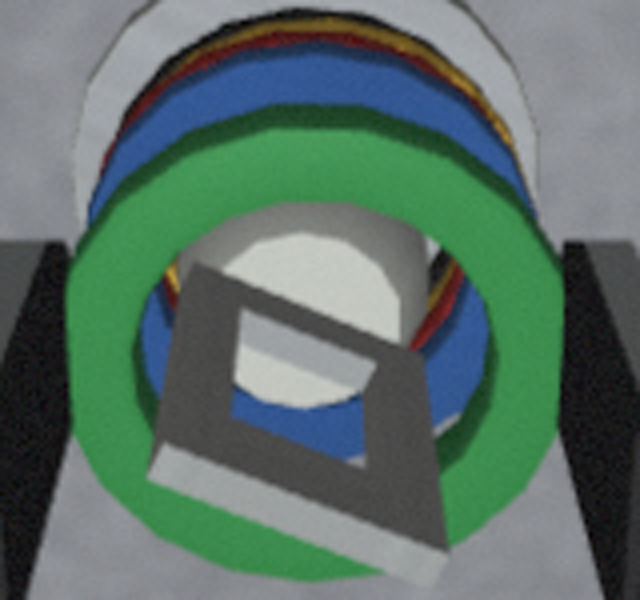

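Call:
drive_tool(steps=[-0.0012,0,0.008,0,0,0,1,0,0,0.0055,0,0,0,1,0,0,0,0,0,0,1,0,0,0,0,0,0,-0.5,0,0,0,0,0,0,-0.5,0,0,0,0,0,0,-0.5])

```text
clock: 24.33
eef_pos: [0.4543, 0.0302, 0.1059]
tool_rot: [0.707, 0.707, 0.0, 0.0]
ft_force: [0.4, 0.3, 1.1]
grip_width: 0.0637
```

Call:
drive_tool(steps=[0,0,-0.02,0,0,0,-0.5,0,0,-0.04,0,0,0,-0.5,0,-0.02,-0.03,0,0,0,-0.5,0,-0.03,0,0,0,0,-0.5,0,0,0,0,0,0,-0.5,0,0,0,0,0,0,-0.5])

```text
clock: 24.83
eef_pos: [0.4029, 0.0302, 0.1962]
tool_rot: [0.707, 0.707, 0.0, 0.0]
ft_force: [0.2, -0.1, 0.1]
grip_width: 0.0642
```

```bash
python3 look.py w25 green .038
python3 - <<'E'
from h import *
p,_=vision.camera('side'); cv2.imwrite('pics/s25.png',cv2.resize(p[190:260,190:270],None,fx=7,fy=7,interpolation=cv2.INTER_CUBIC)[:,:,::-1])
E
```

```text
t 24.83 tcp [0.4029 0.0302 0.1962] x [0. 1. 0.] z [ 0.001  0.    -1.   ] F [ 0.2 -0.1  0.1] w 0.0642 j [ 0.07  0.14 -0.42  1.01 -0.    0.07]
t 24.88 tcp [0.404  0.0302 0.1961] x [0. 1. 0.] z [ 0.002  0.    -1.   ] F [0.8 0.7 0.2] w 0.064 j [ 0.07  0.14 -0.42  1.01 -0.    0.07]
green [278. 283.] 0.4728 0.0295 0.0609
blue [337. 389.] 0.5749 0.0812 0.0495
black [309. 373.] 0.5472 0.0299 0.262
green c [0.4534 0.0294] dia 0.0504 0.053 minus tcp [ 0.0493 -0.0008] px (np.int32(240), np.int32(254), np.int32(77), np.int32(65))
```

View pics/w25.png

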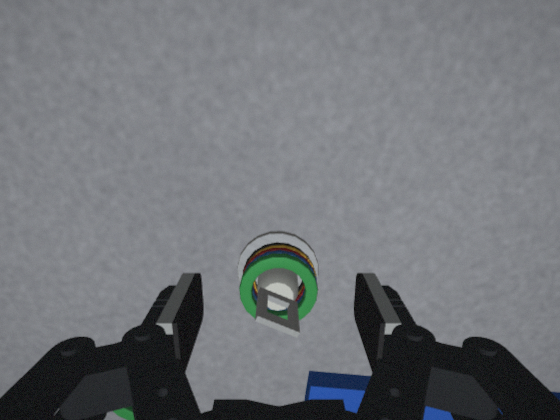

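View pics/s25.png

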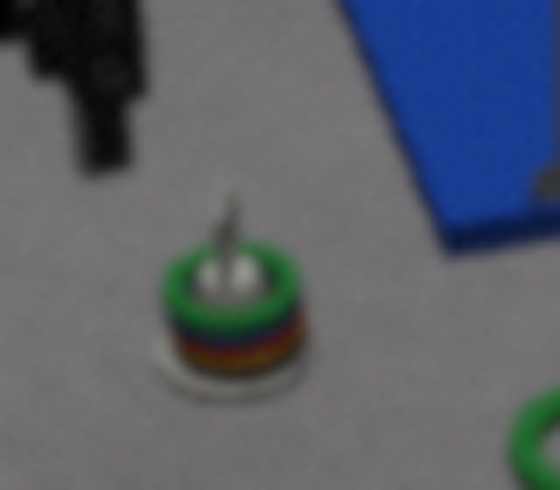

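```bash
cat >> h.py <<'E'
CT=np.array([-0.0007049,-0.08068963,-0.06919103])
TR=np.array([[1,.001,0],[-.001,.95,.313],[0,-.313,.95]])
def wcam(tcp,Rt=None):
    if Rt is None: Rt=np.array([[0,1,0],[1,0,0],[0,0,-1.]])
    Rc=(Rt@TR).T; return (cam('wrist')[0],Rc,-Rc@(np.array(tcp)+Rt@CT))
E
python3 - <<'E'
from h import *
for tcp,u in [((.4541,.031,.1193),[(240.75,320.75),(311.75,348)]),((.4595,.0304,.1147),[(200+205/5,210+505/5),(200+572/5,210+645/5)])]:
    r=ray('wrist',u,.078,wcam(tcp)); d=r[1]-r[0]; print(r[:,:2].round(4),np.linalg.norm(d),np.degrees(np.arctan2(d[0],d[1])))
t=cv2.imread('pics/t2.png')[:,:,::-1]
m=masks(t)['red'];m[:,180:]=0
q=np.argwhere(m)[:,::-1]; print('grip',ray('top',[q.mean(0)],.122), cv2.minAreaRect(ray('top',q,.125)[:,:2].astype(np.float32)))
print('stand',[x for x in blobs('top',p=t,z=.046,box=(.3,.55,.2,.45))])
E
```

```text
[[0.4501 0.0172]
 [0.4616 0.0425]] 0.027693082844478436 24.373002774329947
[[0.4486 0.0174]
 [0.4596 0.0422]] 0.02712342159450568 24.028749347772422
grip [[0.45060837 0.3124145  0.122     ]] ((0.4514249563217163, 0.3113349676132202), (0.024742498993873596, 0.01660267636179924), 0.05815315246582031)
stand [('red', array([157., 266.]), 0.4487, 0.3364, np.float64(0.023)), ('black', array([166., 267.]), 0.443, 0.3098, np.float64(0.0694))]
```

Call:
drive_tool(steps=[0.04,-0.002,-0.01,0,0,0,-0.5,0.04,-0.002,-0.01,0,0,0,-0.5,0.04,0,-0.01,0,0,0,-0.5,0.04,0,-0.01,0,0,0,-0.5,0.04,0,-0.01,0,0,0,-0.5,0.04,0,-0.005,0,0,0,-0.5,0.04,0,0,0,0,0,-0.5,0,0,0,0,0,0,-0.5])

```text
clock: 25.6
eef_pos: [0.4011, 0.3173, 0.2502]
tool_rot: [0.705, 0.709, 0.002, -0.001]
ft_force: [-0.5, -0.9, -0.4]
grip_width: 0.0638
```

```bash
python3 look.py w26 red .125
```

```text
t 25.60 tcp [0.4011 0.3173 0.2502] x [-0.006  1.     0.005] z [ 0.002  0.005 -1.   ] F [-0.5 -0.9 -0.4] w 0.0638 j [ 0.67  0.29 -0.07  1.21  0.    0.66]
t 25.65 tcp [0.4006 0.314  0.2496] x [-0.005  1.     0.001] z [ 0.     0.001 -1.   ] F [ 0.5 -0.3  0.1] w 0.0642 j [ 0.66  0.29 -0.08  1.21  0.    0.66]
blue [241. 379.] 0.6114 0.2741 0.1014
blue [ 34. 351.] 0.5753 0.0624 0.0477
red [274. 301.] 0.5144 0.3099 0.0342
black [279. 370.] 0.5894 0.3149 0.3158
black [275. 245.] 0.4537 0.3104 0.0834
red c [0.4403 0.3111] dia 0.0393 0.0096 minus tcp [ 0.0397 -0.0029] px (np.int32(266), np.int32(272), np.int32(17), np.int32(58))
```

View pics/w26.png

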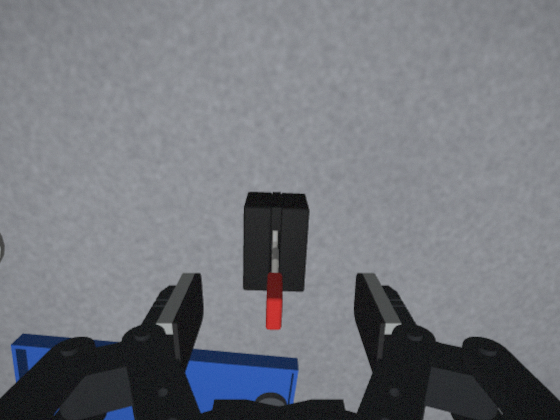

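Run:
```python
from h import *
w=cv2.imread('pics/w26.png');cv2.imwrite('pics/c26.png',cv2.resize(w[185:335,230:325],None,fx=4,fy=4,interpolation=cv2.INTER_CUBIC))
s=cv2.imread('pics/side0.png'); cv2.imwrite('pics/c27.png',cv2.resize(s[150:200,170:220],None,fx=12,fy=12,interpolation=cv2.INTER_CUBIC))
print(proj('side',[[.445,.311,.1],[.475,.311,.1],[.445,.311,.06]]))
```

```text
[[191.17867571 166.07692578]
 [200.38322248 164.27786214]
 [192.39310676 176.87700157]]
```

View pics/c26.png

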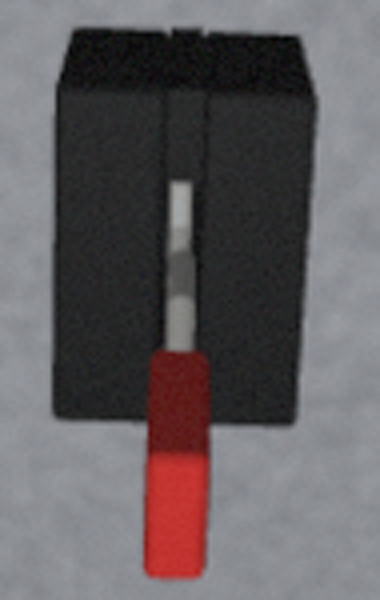

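View pics/c27.png

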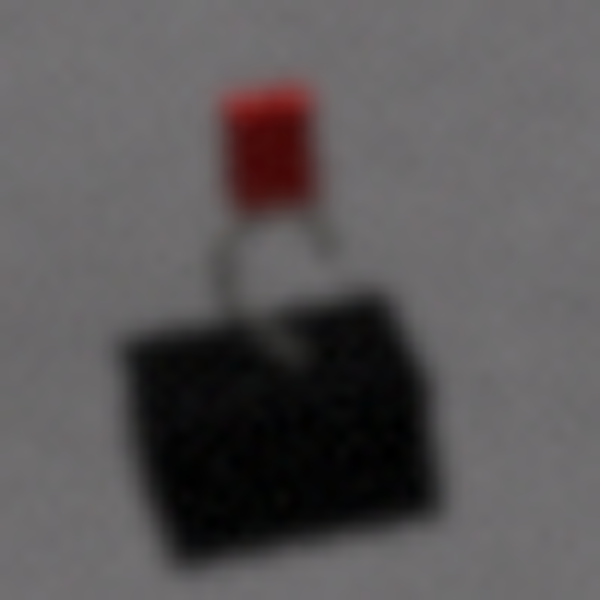

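Run:
```python
from h import *
px=lambda a:[(230+x/4,185+y/4) for x,y in a]
c=wcam((.4006,.314,.2496)); c=None
r=ray('wrist',px([(57,90),(315,97),(297,425),(55,418)]),.046,c)[:,:2];print(r.round(4),r.mean(0))
d1=r[1]-r[0];d2=r[2]-r[3];print(np.degrees(np.arctan2(d1[0],d1[1])),np.degrees(np.arctan2(d2[0],d2[1])),np.linalg.norm(d1),np.linalg.norm(r[3]-r[0]))
g=ray('wrist',px([(152,455),(208,458),(205,577),(147,575)]),.125,c)[:,:2];print(g.round(4),g.mean(0))
d1=g[3]-g[0];d2=g[2]-g[1];print(np.degrees(np.arctan2(d1[1],d1[0])),np.degrees(np.arctan2(d2[1],d2[0])))
st()
```

```text
[[0.4061 0.2871]
 [0.4073 0.3373]
 [0.4797 0.3358]
 [0.4783 0.285 ]] [0.44283893 0.31128319]
1.309846035182099 1.557067529626778 0.0502213262992919 0.07220557659949405
[[0.4386 0.3075]
 [0.4391 0.316 ]
 [0.4601 0.3157]
 [0.4598 0.3067]] [0.44940851 0.31145793]
-2.264799708417472 -0.756626975767411
t 25.65 tcp [0.4006 0.314  0.2496] x [-0.005  1.     0.001] z [ 0.     0.001 -1.   ] F [ 0.5 -0.3  0.1] w 0.0642 j [ 0.66  0.29 -0.08  1.21  0.    0.66]
```

Call:
drive_tool(steps=[-0.002,0.025,0,0,0,1.5,0,0,0.021,0,0,0,0,0,0,0,0.02,0,0,0,0,0,0,0,0,0,0,0,0,0,0,0,0,0,0])

```text
clock: 26.07
eef_pos: [0.4456, 0.306, 0.2288]
tool_rot: [0.717, 0.697, -0.003, -0.0]
ft_force: [0.4, -0.3, 0.1]
grip_width: 0.0428
```

```bash
python3 look.py w27 red .125
```

```text
t 26.07 tcp [0.4456 0.306  0.2288] x [ 0.028  1.    -0.003] z [-0.004 -0.003 -1.   ] F [ 0.4 -0.3  0.1] w 0.0428 j [ 0.6   0.37 -0.02  1.19 -0.    0.63]
t 26.12 tcp [0.4458 0.3065 0.2299] x [ 0.028  1.    -0.002] z [-0.003 -0.002 -1.   ] F [ 0.3 -0.4  1.3] w 0.0426 j [ 0.6   0.37 -0.02  1.19 -0.    0.63]
blue [149. 411.] 0.6698 0.168 0.0249
blue [268. 368.] 0.6221 0.2883 0.1018
blue [ 72. 341.] 0.5922 0.0964 0.0972
red [296. 253.] 0.5001 0.3196 0.0348
black [277. 381.] 0.6225 0.2957 0.276
black [337. 316.] 0.562 0.3565 0.0364
black [220. 316.] 0.5596 0.2478 0.0362
black [319. 211.] 0.4674 0.3376 0.0366
black [280. 190.] 0.4467 0.3103 0.0696
red c [0.4454 0.3151] dia 0.0345 0.0109 minus tcp [-0.0004  0.0087] px (np.int32(286), np.int32(223), np.int32(22), np.int32(62))
```

View pics/w27.png

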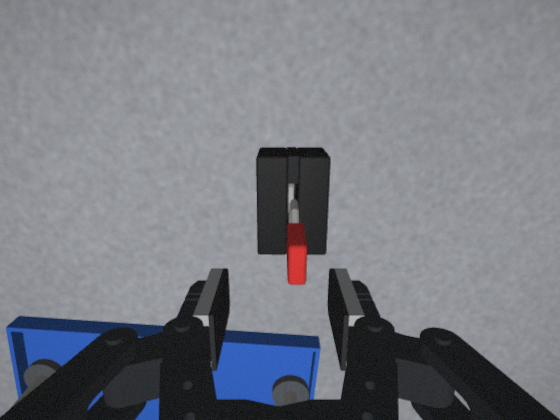

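Call:
drive_tool(steps=[0,0,0,0,0,0,0,0,0,0,0,0,0,0])

```text
clock: 26.28
eef_pos: [0.4461, 0.3075, 0.2314]
tool_rot: [0.716, 0.698, 0.0, 0.0]
ft_force: [-0.7, -0.3, 0.4]
grip_width: 0.0429
```

```bash
python3 look.py w28 red .125
python3 - <<'E'
import cv2
w=cv2.imread('pics/w28.png');cv2.imwrite('pics/c28.png',cv2.resize(w[140:290,240:350],None,fx=4,fy=4,interpolation=cv2.INTER_CUBIC))
E
```

```text
t 26.28 tcp [0.4461 0.3075 0.2314] x [0.027 1.    0.001] z [ 0.001  0.001 -1.   ] F [-0.7 -0.3  0.4] w 0.0429 j [ 0.6   0.36 -0.02  1.19 -0.    0.63]
t 26.33 tcp [0.4462 0.3076 0.2315] x [0.026 1.    0.001] z [ 0.001  0.001 -1.   ] F [ 0.  -0.1 -0. ] w 0.0425 j [ 0.6   0.36 -0.02  1.19 -0.    0.63]
blue [149. 411.] 0.6733 0.169 0.0251
blue [268. 368.] 0.6236 0.2889 0.1032
blue [ 73. 338.] 0.591 0.099 0.0991
red [292. 249.] 0.4981 0.3183 0.034
black [274. 381.] 0.6256 0.2962 0.2798
black [337. 317.] 0.5647 0.3587 0.0367
black [220. 316.] 0.5619 0.2493 0.0364
black [314. 210.] 0.4676 0.336 0.0371
black [284. 184.] 0.4456 0.3103 0.0705
red c [0.4442 0.3148] dia 0.034 0.0104 minus tcp [-0.0019  0.0072] px (np.int32(283), np.int32(219), np.int32(21), np.int32(61))
```

View pics/c28.png

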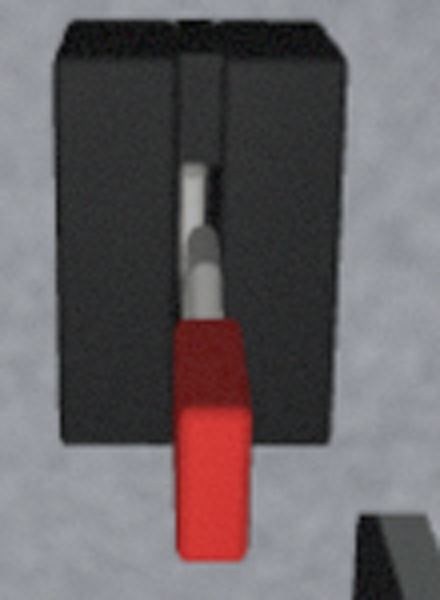

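Run:
```python
from h import *
o=bot.get_obs()['eef_pos']
print(ray('wrist',[(293.7,260.7),(293.7,242),(293.7,279.5),(285.5,260.7),(302,260.7)],.125)-o)
```

```text
[[ 0.00430438  0.00748391 -0.10650661]
 [-0.00633921  0.00761849 -0.10650661]
 [ 0.01538895  0.00734376 -0.10650661]
 [ 0.00419231  0.0031734  -0.10650661]
 [ 0.00441782  0.01184706 -0.10650661]]
```

Call:
drive_tool(steps=[0.0075,0.003,0,0,0,0,0,0,0,0.02,0,0,0,0,0,0,0.02,0,0,0,0,0,0,0.015,0,0,0,0,0,0,0,0,0,0,0,0,0,0,0,0,0,0])

```text
clock: 26.83
eef_pos: [0.449, 0.3152, 0.1753]
tool_rot: [0.716, 0.698, -0.001, -0.0]
ft_force: [-0.2, 0.3, 0.2]
grip_width: 0.0427
```

```bash
python3 look.py w29 red .125
```

```text
t 26.83 tcp [0.449  0.3152 0.1753] x [ 0.026  1.    -0.001] z [-0.001 -0.001 -1.   ] F [-0.2  0.3  0.2] w 0.0427 j [ 0.61  0.42 -0.08  1.07  0.    0.64]
t 26.88 tcp [0.4496 0.3156 0.1763] x [0.026 1.    0.   ] z [ 0.001  0.    -1.   ] F [0.5 0.2 0.2] w 0.0425 j [ 0.61  0.42 -0.08  1.07  0.    0.64]
blue [149. 411.] 0.619 0.2032 0.0204
blue [262. 386.] 0.5969 0.2985 0.0585
blue [ 27. 372.] 0.5803 0.1081 0.0475
red [279. 300.] 0.5182 0.3135 0.0413
black [276. 384.] 0.5832 0.3081 0.2209
black [337. 317.] 0.5308 0.3574 0.0297
black [220. 317.] 0.5285 0.2684 0.0295
black [271. 218.] 0.4559 0.315 0.0855
red c [0.4436 0.3153] dia 0.0377 0.0094 minus tcp [-0.006  -0.0003] px (np.int32(266), np.int32(255), np.int32(26), np.int32(89))
```

View pics/w29.png

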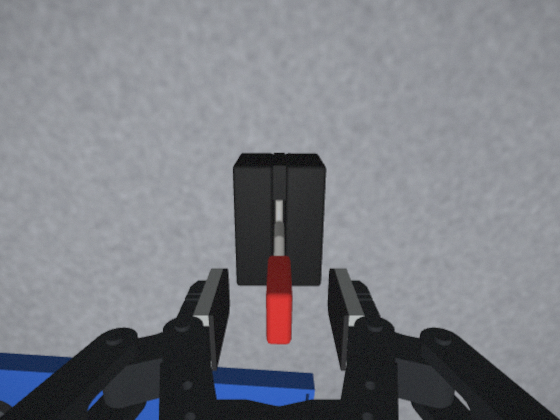

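Call:
drive_tool(steps=[0,0,0.012,0,0,0,0,0,0,0,0,0,0,0,0,0,0,0,0,0,0.3,0,0,0,0,0,0,0.6,0,0,0,0,0,0,1,0,0,0,0,0,0,1,0,0,0,0,0,0,1])

```text
clock: 27.47
eef_pos: [0.4498, 0.3153, 0.1647]
tool_rot: [0.716, 0.698, 0.001, 0.0]
ft_force: [0.6, -0.3, 3.0]
grip_width: 0.0086
```

Call:
drive_tool(steps=[0,0,-0.01,0,0,0,1,0,0,-0.02,0,0,0,1,0,0,-0.03,0,0,0,1,0,0,-0.03,0,0,0,1,0,0,0,0,0,0,1,0,0,0,0,0,0,1])

```text
clock: 27.97
eef_pos: [0.4503, 0.3156, 0.2564]
tool_rot: [0.716, 0.698, 0.003, 0.0]
ft_force: [-0.1, 0.4, -0.8]
grip_width: 0.0095
```

```bash
python3 look.py w30
python3 - <<'E'
from h import *
p,_=vision.camera('side'); cv2.imwrite('pics/s30.png',cv2.resize(p[100:220,130:290],None,fx=5,fy=5,interpolation=cv2.INTER_CUBIC)[:,:,::-1])
E
```

```text
t 27.97 tcp [0.4503 0.3156 0.2564] x [0.027 1.    0.003] z [ 0.004  0.003 -1.   ] F [-0.1  0.4 -0.8] w 0.0095 j [ 0.61  0.36  0.04  1.25 -0.    0.64]
t 28.02 tcp [0.4495 0.3151 0.2545] x [0.027 1.    0.001] z [ 0.001  0.001 -1.   ] F [-0.5  0.6 -1.9] w 0.0094 j [ 0.61  0.36  0.04  1.25 -0.    0.64]
blue [292. 387.] 0.6743 0.3229 0.0272
blue [264. 387.] 0.6738 0.2937 0.0289
blue [ 97. 335.] 0.608 0.1218 0.148
red [278. 313.] 0.5833 0.3109 0.0595
black [277. 378.] 0.6554 0.3091 0.2668
black [300. 203.] 0.469 0.3317 0.036
black [270. 177.] 0.443 0.3074 0.0682
```

View pics/w30.png

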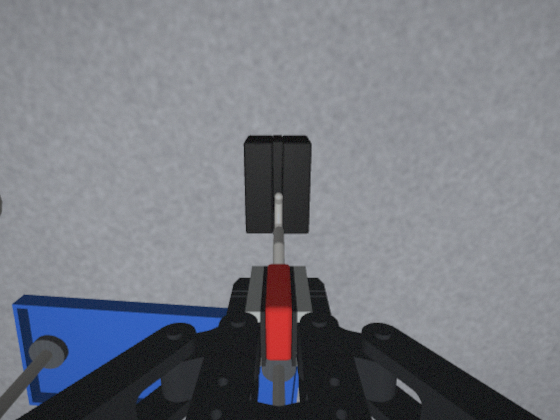

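View pics/s30.png

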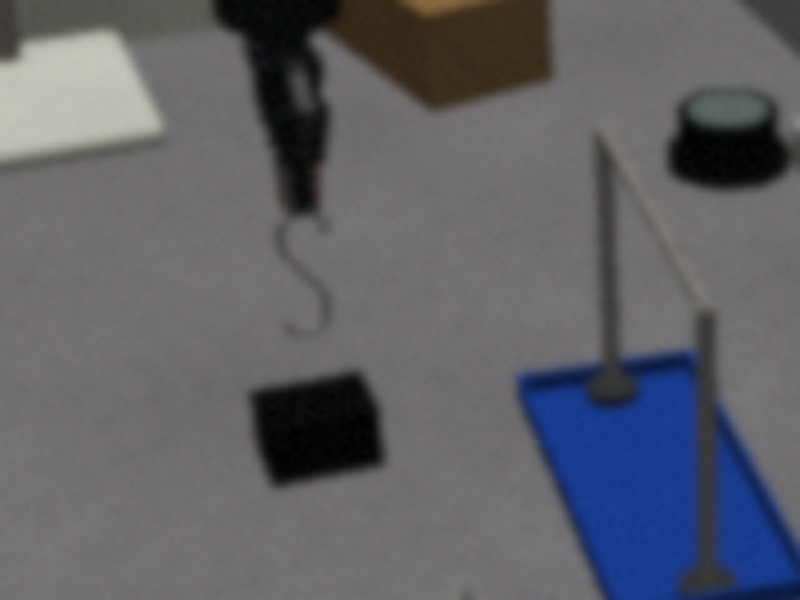

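Run:
```python
from h import *
P=bot.get_obs()['eef_pos']; print(P)
print('pred trough side',proj('side',[P+[0,0,-.158], P+[.01,0,-.158]]),'seen 191.6 167.4(wire bottom ~168)')
# carrier blade top predicted vs side crop s25: blade top at (232,195)/7+190
print('blade top pred',proj('side',[[.4563,.030,.078],[.4545,.0295,.078]]),190+232/7,190+195/7)
```

```text
[0.44891544 0.31471677 0.25324555]
pred trough side [[192.23704349 166.60217145]
 [195.30257746 166.00148089]] seen 191.6 167.4(wire bottom ~168)
blade top pred [[221.29576042 218.85002652]
 [220.72468811 219.095379  ]] 223.14285714285714 217.85714285714286
```

Call:
drive_tool(steps=[-0.02,0.004,0,0,0,0,1,-0.037,0.0065,0,0,0,0,1,-0.037,0.0065,0,0,0,0,1,-0.037,0.0065,0,0,0,0,1,-0.037,0.0065,0,0,0,0,1,-0.037,0.0065,0,0,0,0,1,-0.037,0.0065,0,0,0,0,1,-0.036,0.006,0,0,0,0,1])

```text
clock: 28.73
eef_pos: [0.4898, 0.0339, 0.252]
tool_rot: [0.716, 0.698, -0.001, -0.001]
ft_force: [0.7, 0.5, 0.5]
grip_width: 0.0088
```

Call:
drive_tool(steps=[-0.023,0.003,0,0,0,0,1,0,0,0,0,0,5.7,1,0,0,0,0,0,5.7,1,0,0,0,0,0,5.7,1,0,0,0,0,0,5.7,1,0,0,0,0,0,0,1,0,0,0,0,0,0,1,0,0,0,0,0,0,1])

```text
clock: 29.4
eef_pos: [0.4928, 0.0128, 0.2528]
tool_rot: [0.84, 0.543, -0.001, -0.001]
ft_force: [-0.4, 0.2, -0.3]
grip_width: 0.0091
```

```bash
python3 look.py w31 green .038
python3 - <<'E'
from h import *
p,_=vision.camera('side'); cv2.imwrite('pics/s31.png',cv2.resize(p[160:280,150:310],None,fx=5,fy=5,interpolation=cv2.INTER_CUBIC)[:,:,::-1])
E
```

```text
t 29.40 tcp [0.4928 0.0128 0.2528] x [ 0.41   0.912 -0.001] z [-0.002 -0.    -1.   ] F [-0.4  0.2 -0.3] w 0.0091 j [ 0.03  0.26 -0.11  1.21  0.    0.45]
t 29.45 tcp [0.4929 0.0128 0.253 ] x [ 0.41   0.912 -0.001] z [-0.001 -0.    -1.   ] F [-0.4 -0.7 -1. ] w 0.0091 j [ 0.03  0.26 -0.11  1.21  0.    0.45]
green [206. 292.] 0.5643 -0.0943 0.065
green [280. 146.] 0.4612 0.0278 0.06
blue [454. 262.] 0.6316 0.1411 0.1752
red [278. 313.] 0.6127 -0.0422 0.0588
black [280. 375.] 0.6769 -0.07 0.2676
green c [0.457  0.0296] dia 0.0488 0.0491 minus tcp [-0.0359  0.0168] px (np.int32(245), np.int32(111), np.int32(71), np.int32(71))
```

View pics/w31.png

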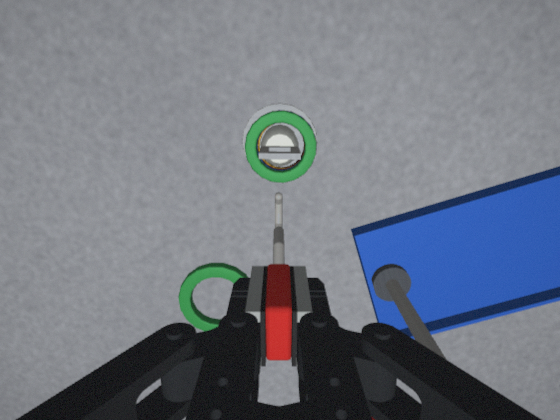

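View pics/s31.png

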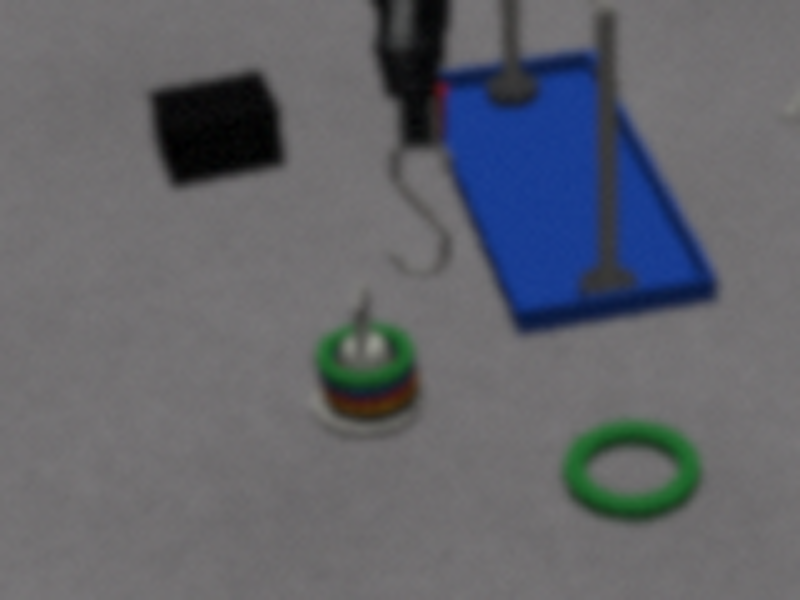

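Call:
drive_tool(steps=[0.001,0,0.015,0,0,0,1,0,0,0.015,0,0,0,1,0,0,0.0095,0,0,0,1,0,0,0,0,0,0,1,0,0,0,0,0,0,1,0,0,0,0,0,0,1])

```text
clock: 30.0
eef_pos: [0.4941, 0.0137, 0.2147]
tool_rot: [0.84, 0.542, 0.0, 0.0]
ft_force: [1.0, 0.4, -0.1]
grip_width: 0.0092
```

```bash
python3 look.py w32 green .038
python3 - <<'E'
from h import *
p,_=vision.camera('side'); cv2.imwrite('pics/s32.png',cv2.resize(p[180:260,200:270],None,fx=7,fy=7,interpolation=cv2.INTER_CUBIC)[:,:,::-1])
w=cv2.imread('pics/w32.png'); cv2.imwrite('pics/c32.png',cv2.resize(w[100:240,220:340],None,fx=4,fy=4,interpolation=cv2.INTER_CUBIC))
E
```

```text
t 30.00 tcp [0.4941 0.0137 0.2147] x [0.412 0.911 0.   ] z [ 0.001  0.    -1.   ] F [ 1.   0.4 -0.1] w 0.0092 j [ 0.03  0.29 -0.17  1.11 -0.    0.45]
t 30.05 tcp [0.4943 0.0137 0.215 ] x [0.412 0.911 0.001] z [ 0.002  0.    -1.   ] F [ 0.2  0.4 -0.4] w 0.0094 j [ 0.03  0.29 -0.17  1.11  0.    0.45]
green [196. 299.] 0.5496 -0.0892 0.0442
green [278. 152.] 0.4617 0.0274 0.061
blue [462. 277.] 0.6286 0.1313 0.1596
red [278. 313.] 0.5916 -0.0311 0.0518
black [277. 374.] 0.6467 -0.0557 0.238
green c [0.4571 0.0298] dia 0.0488 0.0488 minus tcp [-0.0372  0.0161] px (np.int32(238), np.int32(112), np.int32(81), np.int32(81))
```

View pics/c32.png

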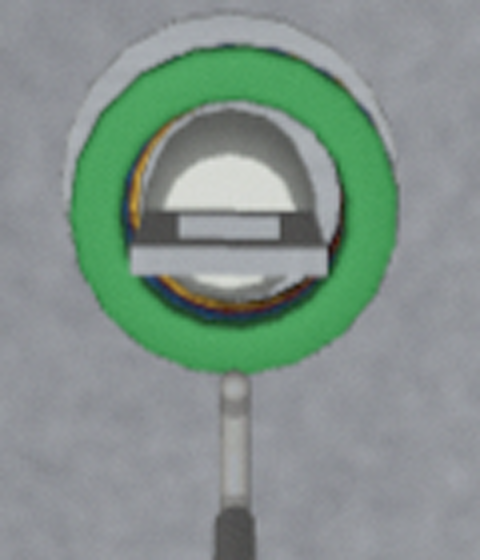

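View pics/s32.png

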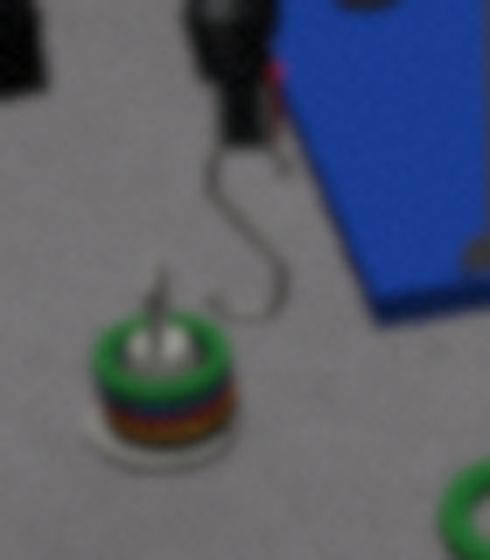

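Run:
```python
from h import *
P=bot.get_obs()['eef_pos']; d=np.array([.911,-.412,0])
print(proj('side',[P+[0,0,-.158],P+[0,0,-.168], P-d*.014+[0,0,-.149]]), 'seen trough',200+248/7,180+317/7,'tip',200+210/7,180+297/7)
print('blade top',proj('side',[[.456,.030,.078],[.456,.030,0.0]]),200+162/7,180+268/7)
print('tip wrist',proj('wrist',[P-d*.014+[0,0,-.149], P-d*.014+[0,0,-.144]]), 'seen 278.7,~196')
```

```text
[[236.57924328 225.01813501]
 [236.74588571 227.8828548 ]
 [231.40904579 222.33464465]] seen trough 235.42857142857144 225.28571428571428 tip 230.0 222.42857142857144
blade top [[221.19171359 218.87458034]
 [222.93983193 240.99396105]] 223.14285714285714 218.28571428571428
tip wrist [[279.33800932 203.44379976]
 [279.36507569 205.85304158]] seen 278.7,~196
```

Run:
```python
from h import *
P=bot.get_obs()['eef_pos']; d=np.array([.911,-.412,0])
for uv,z in [((278.7,197),.066),((277.5,164.7),.078),((277.7,147.5),.044)]:
    r=ray('wrist',[uv],z)[0]-P; print(r.round(4), 'along d',(r@d).round(4),'lat',(r@[.412,.911,0]).round(4))
```

```text
[-0.0167  0.0071 -0.149 ] along d -0.0181 lat -0.0004
[-0.0374  0.0157 -0.137 ] along d -0.0406 lat -0.0011
[-0.0417  0.0177 -0.171 ] along d -0.0453 lat -0.0011
```

Call:
drive_tool(steps=[-0.0006,-0.008,0.0015,0,0,0,1,0,-0.005,0,0,0,0,1,0,-0.004,0,0,0,0,1,0,0,0,0,0,0,1])

```text
clock: 30.43
eef_pos: [0.4768, 0.0205, 0.2128]
tool_rot: [0.84, 0.543, -0.0, -0.0]
ft_force: [-0.0, -0.3, -0.4]
grip_width: 0.0095
```

```bash
python3 look.py w33
python3 - <<'E'
from h import *
p,_=vision.camera('side'); cv2.imwrite('pics/s33.png',cv2.resize(p[190:260,200:260],None,fx=8,fy=8,interpolation=cv2.INTER_CUBIC)[:,:,::-1])
w=cv2.imread('pics/w33.png'); cv2.imwrite('pics/c33.png',cv2.resize(w[120:260,220:340],None,fx=4,fy=4,interpolation=cv2.INTER_CUBIC))
E
```

```text
t 30.43 tcp [0.4768 0.0205 0.2128] x [ 0.411  0.911 -0.   ] z [-0.001  0.    -1.   ] F [-0.  -0.3 -0.4] w 0.0095 j [ 0.04  0.26 -0.22  1.09  0.    0.47]
t 30.48 tcp [0.4774 0.0203 0.2129] x [0.411 0.911 0.   ] z [ 0. -0. -1.] F [-0.3 -0.7 -0.1] w 0.0091 j [ 0.04  0.26 -0.22  1.09 -0.    0.47]
green [202. 312.] 0.5435 -0.0829 0.0302
green [279. 181.] 0.464 0.0266 0.0612
blue [473. 289.] 0.6267 0.1362 0.1557
red [278. 313.] 0.5731 -0.0238 0.0513
black [279. 375.] 0.6292 -0.0482 0.2339
```

View pics/c33.png

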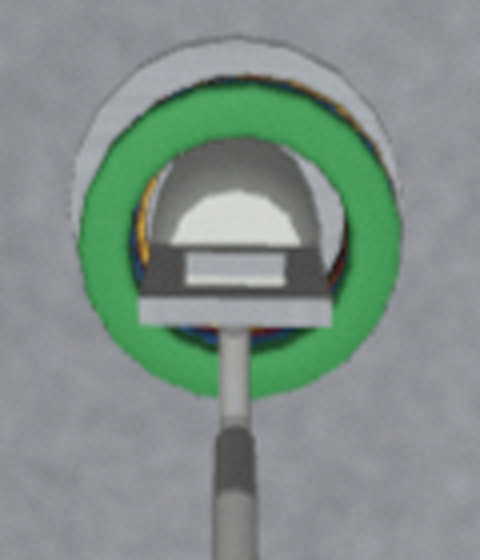

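View pics/s33.png

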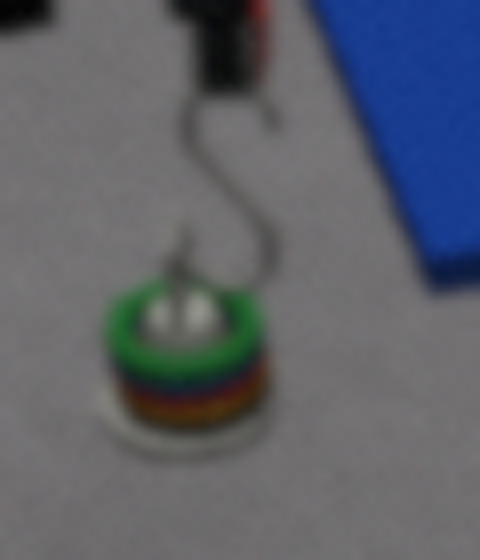

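Call:
drive_tool(steps=[0,-0.004,0,0,0,0,1,0,-0.004,0,0,0,0,1,0,0,0,0,0,0,1])

```text
clock: 30.78
eef_pos: [0.4699, 0.0236, 0.2125]
tool_rot: [0.84, 0.542, -0.0, -0.0]
ft_force: [0.2, -0.4, -0.2]
grip_width: 0.009
```

Call:
drive_tool(steps=[0,-0.004,0,0,0,0,1,0,-0.004,0,0,0,0,1,0,-0.0015,0,0,0,0,1,0,0,0,0,0,0,1])

```text
clock: 31.12
eef_pos: [0.4615, 0.0275, 0.2126]
tool_rot: [0.84, 0.542, -0.0, -0.0]
ft_force: [-0.9, -0.6, -0.7]
grip_width: 0.0092
```

```bash
python3 look.py w34
python3 - <<'E'
from h import *
p,_=vision.camera('side'); cv2.imwrite('pics/s34.png',cv2.resize(p[190:260,200:260],None,fx=8,fy=8,interpolation=cv2.INTER_CUBIC)[:,:,::-1])
w=cv2.imread('pics/w34.png'); cv2.imwrite('pics/c34.png',cv2.resize(w[120:260,220:340],None,fx=4,fy=4,interpolation=cv2.INTER_CUBIC))
E
```

```text
t 31.12 tcp [0.4615 0.0275 0.2126] x [ 0.412  0.911 -0.   ] z [-0.  0. -1.] F [-0.9 -0.6 -0.7] w 0.0092 j [ 0.06  0.23 -0.26  1.08  0.    0.48]
t 31.17 tcp [0.4618 0.0274 0.2127] x [ 0.412  0.911 -0.   ] z [ 0. -0. -1.] F [-0.9  0.9 -0.4] w 0.0094 j [ 0.06  0.23 -0.26  1.08 -0.    0.48]
green [279. 204.] 0.4653 0.0258 0.0614
blue [477. 302.] 0.6246 0.1423 0.1524
red [278. 313.] 0.5574 -0.0167 0.0513
black [283. 373.] 0.6143 -0.0364 0.238
```

View pics/c34.png

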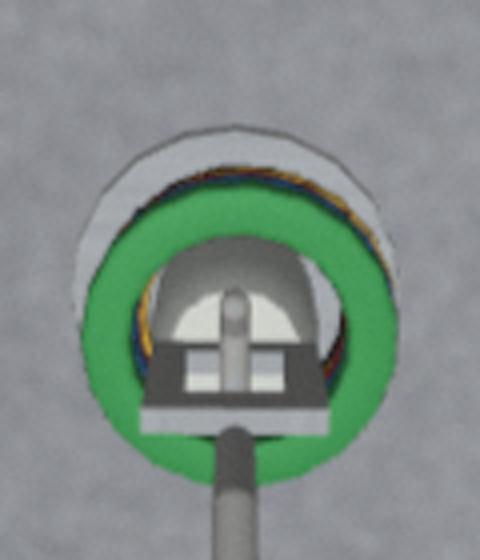

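View pics/s34.png

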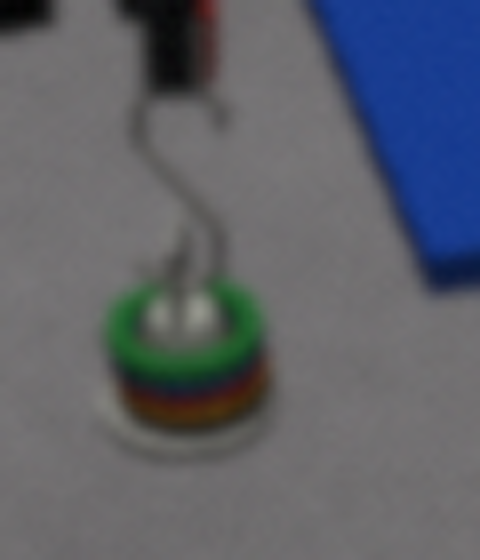

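Call:
drive_tool(steps=[0,-0.0015,0,0,0,0,1,0,0,-0.005,0,0,0,1,0,0,-0.004,0,0,0,1,0,0,-0.003,0,0,0,1,0,0,-0.003,0,0,0,1,0,0,-0.003,0,0,0,1,0,0,-0.004,0,0,0,1,0,0,-0.006,0,0,0,1])

```text
clock: 31.88
eef_pos: [0.4601, 0.0279, 0.2403]
tool_rot: [0.84, 0.542, -0.001, -0.0]
ft_force: [0.2, 0.0, -2.7]
grip_width: 0.0094
```

Call:
drive_tool(steps=[0,0,-0.008,0,0,0,1,0,0,-0.01,0,0,0,1,0,0,-0.01,0,0,0,1,0,0,-0.01,0,0,0,1,0,0,-0.01,0,0,0,1,0,0,-0.006,0,0,0,1,0,0,0,0,0,0,1,0,0,0,0,0,0,1])

```text
clock: 32.55
eef_pos: [0.4608, 0.0279, 0.295]
tool_rot: [0.84, 0.542, 0.0, 0.0]
ft_force: [0.1, 0.0, -3.5]
grip_width: 0.0089
```

```bash
python3 look.py w35
python3 - <<'E'
from h import *
p,_=vision.camera('side'); cv2.imwrite('pics/s35.png',cv2.resize(p[130:280,150:310],None,fx=4,fy=4,interpolation=cv2.INTER_CUBIC)[:,:,::-1])
E
```

```text
t 32.55 tcp [0.4608 0.0279 0.295 ] x [0.412 0.911 0.   ] z [ 0.001  0.    -1.   ] F [ 0.1  0.  -3.5] w 0.0089 j [ 0.06  0.17 -0.11  1.29 -0.    0.49]
t 32.60 tcp [0.4605 0.0279 0.2944] x [ 0.412  0.911 -0.   ] z [-0. -0. -1.] F [-0.   0.3 -3.7] w 0.0089 j [ 0.06  0.17 -0.11  1.29  0.    0.49]
green [210. 299.] 0.5585 -0.0985 0.055
green [279. 200.] 0.4827 0.0177 0.0754
blue [449. 266.] 0.6316 0.1612 0.1917
red [278. 313.] 0.6061 -0.0389 0.0665
black [279. 376.] 0.6786 -0.0705 0.303
black [547.  37.] 0.4434 0.2954 0.0414
```

View pics/w35.png

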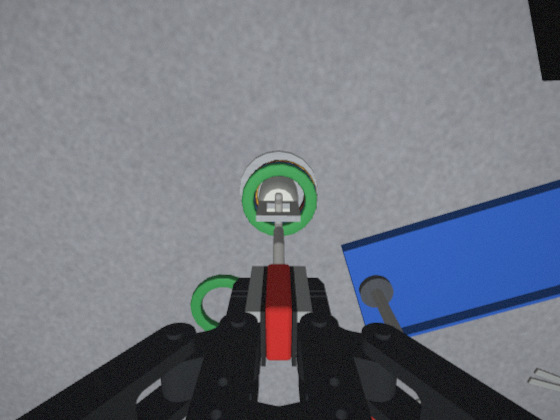

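View pics/s35.png

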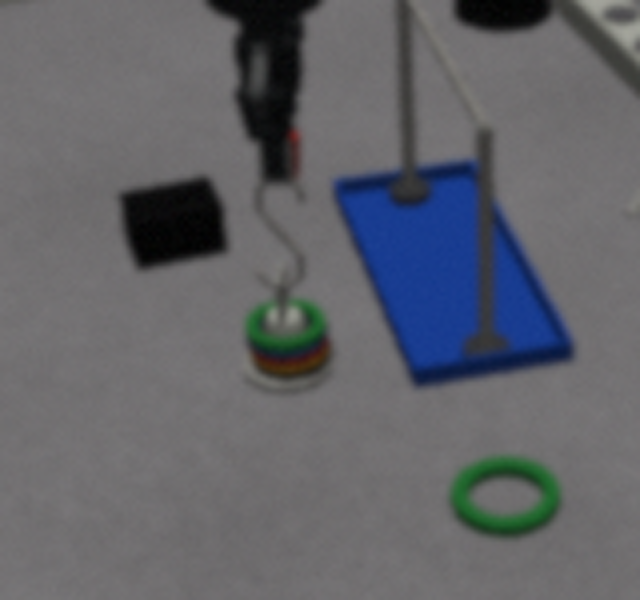

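Call:
drive_tool(steps=[0,0,-0.001,0,0,-1.5,1,0,0,-0.001,0,0,-3,1,0,0,-0.001,0,0,-3.2,1,0,0,-0.001,0,0,-3.4,1,0,0,-0.001,0,0,-3.2,1,0,0,0,0,0,-3,1,0,0,0,0,0,-1.5,1,0,0,0,0,0,0,1])

```text
clock: 33.32
eef_pos: [0.4603, 0.0279, 0.2988]
tool_rot: [0.74, 0.672, -0.001, -0.001]
ft_force: [-0.7, -0.5, -3.8]
grip_width: 0.0091
```

Call:
drive_tool(steps=[0.002,0.001,0,0,0,0,1,0.004,0.002,0,0,0,0,1,0.006,0.004,0,0,0,0,1,0.008,0.005,0,0,0,0,1,0.009,0.006,0,0,0,0,1,0.01,0.006,0,0,0,0,1,0.01,0.006,0,0,0,0,1,0.01,0.006,0,0,0,0,1])

```text
clock: 33.98
eef_pos: [0.5031, 0.0846, 0.2995]
tool_rot: [0.74, 0.672, 0.0, -0.0]
ft_force: [-0.2, 0.8, -4.4]
grip_width: 0.0089
```

Call:
drive_tool(steps=[0.01,0.006,0,0,0,0,1,0.01,0.006,0,0,0,0,1,0.01,0.006,0,0,0,0,1,0.01,0.006,0,0,0,0,1,0.01,0.006,0,0,0,0,1,0.01,0.006,0,0,0,0,1,0.01,0.006,0,0,0,0,1,0.01,0.006,0,0,0,0,1])

```text
clock: 34.65
eef_pos: [0.5583, 0.1592, 0.2995]
tool_rot: [0.74, 0.672, -0.0, -0.0]
ft_force: [0.9, -0.3, -3.6]
grip_width: 0.0092
```

Call:
drive_tool(steps=[0.009,0.006,0,0,0,0,1,0.008,0.005,0,0,0,0,1,0.006,0.004,0,0,0,0,1,0.004,0.002,0,0,0,0,1,0.002,0.001,0,0,0,0,1,0,0,0,0,0,0,1,0,0,0,0,0,0,1,0,0,0,0,0,0,1])

```text
clock: 35.32
eef_pos: [0.5781, 0.1849, 0.2998]
tool_rot: [0.741, 0.672, -0.0, 0.0]
ft_force: [-0.4, -0.3, -3.2]
grip_width: 0.0091
```

```bash
python3 look.py w36
python3 - <<'E'
from h import *
p,_=vision.camera('side'); cv2.imwrite('pics/s36.png',cv2.resize(p[100:230,170:310],None,fx=4.5,fy=4.5,interpolation=cv2.INTER_CUBIC)[:,:,::-1])
E
```

```text
t 35.32 tcp [0.5781 0.1849 0.2998] x [ 0.097  0.995 -0.   ] z [-0. -0. -1.] F [-0.4 -0.3 -3.2] w 0.0091 j [ 0.31  0.46  0.31  1.42 -0.    0.41]
t 35.37 tcp [0.5781 0.1849 0.2998] x [ 0.097  0.995 -0.   ] z [-0. -0. -1.] F [-1.1 -0.2 -2.9] w 0.0092 j [ 0.31  0.46  0.31  1.42 -0.    0.41]
green [277. 199.] 0.6017 0.1805 0.0763
green [ 24. 195.] 0.5738 -0.079 0.0638
blue [370. 227.] 0.6455 0.2659 0.1532
blue [199. 227.] 0.6294 0.1032 0.1378
red [ 88. 362.] 0.7827 -0.0678 0.0374
red [278. 313.] 0.7406 0.1682 0.0676
black [417.  26.] 0.4578 0.3214 0.0636
```

View pics/w36.png

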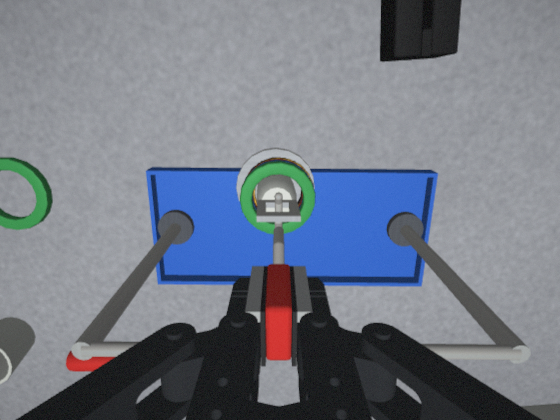

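View pics/s36.png

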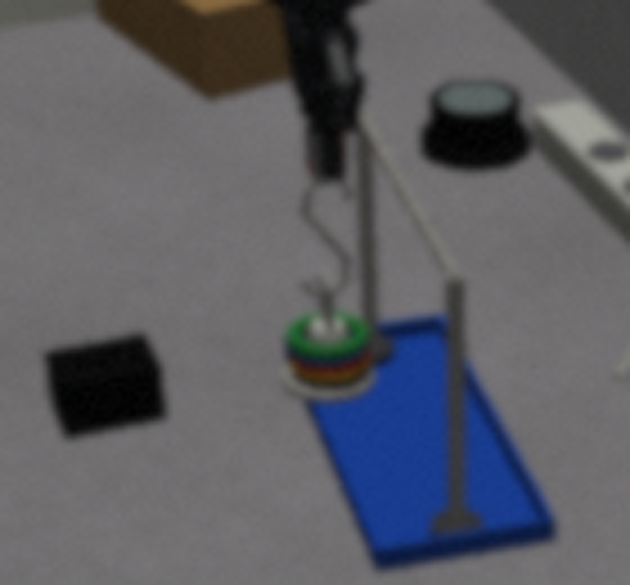

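Run:
```python
from h import *
P=bot.get_obs()['eef_pos']; r=ray('wrist',[(84,351),(520,353)],.2); print(r, r.mean(0), np.linalg.norm(r[1]-r[0]))
m=r.mean(0)-P; print('tool y',m@[.995,-.097,0],'tool x',m@[.097,.995,0])
# top cam refine of rail
t=cv2.imread('pics/t2.png'); cv2.imwrite('pics/ct.png',cv2.resize(t[175:215,140:260],None,fx=6,fy=6,interpolation=cv2.INTER_CUBIC))
w=cv2.imread('pics/w36.png'); cv2.imwrite('pics/c36.png',cv2.resize(w[320:380,60:200],None,fx=5,fy=5,interpolation=cv2.INTER_CUBIC))
```

```text
[[0.62331693 0.07198183 0.2       ]
 [0.64772726 0.31191043 0.2       ]] [0.6355221  0.19194613 0.2       ] 0.24116715437469197
tool y 0.056384578119258906 tool x 0.012589630424418788
```

View pics/ct.png

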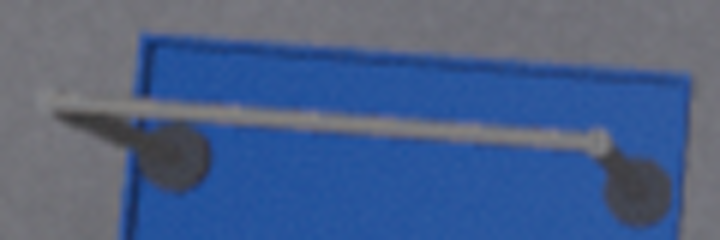

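View pics/c36.png

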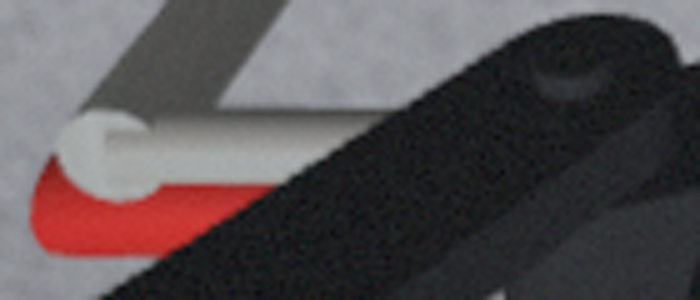

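Call:
drive_tool(steps=[0,0.002,0,0,0,0,1,0,0.004,0,0,0,0,1,0,0.006,0,0,0,0,1,0,0.006,0,0,0,0,1,0,0.006,0,0,0,0,1,0,0.004,0,0,0,0,1,0,0.002,0,0,0,0,1,0,0,0,0,0,0,1])

```text
clock: 36.08
eef_pos: [0.6088, 0.1823, 0.2992]
tool_rot: [0.741, 0.672, -0.0, -0.0]
ft_force: [-0.5, 0.3, -3.8]
grip_width: 0.0094
```

Call:
drive_tool(steps=[0,0,0,0,0,0,1,0,0,0,0,0,0,1])

```text
clock: 36.25
eef_pos: [0.608, 0.1825, 0.2995]
tool_rot: [0.74, 0.672, -0.0, -0.0]
ft_force: [-0.4, 0.8, -3.4]
grip_width: 0.0091
```

```bash
python3 look.py w37
python3 - <<'E'
from h import *
p,_=vision.camera('side'); cv2.imwrite('pics/s37.png',cv2.resize(p[120:190,215:295],None,fx=8,fy=8,interpolation=cv2.INTER_CUBIC)[:,:,::-1])
P=bot.get_obs()['eef_pos']; d=np.array([.995,-.097,0])
print('crest',proj('side',[P+[0,0,-.0755],P+d*.014+[0,0,-.0905],P+d*.014+[0,0,-.1005],P+[0,0,-.158]]))
print('rail',proj('side',[[.6235,.072,.2],[.6477,.312,.2],[.6215,.0685,.2],[.6446,.309,.2]]))
E
```

```text
t 36.25 tcp [0.608  0.1825 0.2995] x [ 0.096  0.995 -0.   ] z [-0.001 -0.    -1.   ] F [-0.4  0.8 -3.4] w 0.0091 j [0.29 0.52 0.41 1.46 0.   0.39]
t 36.30 tcp [0.6079 0.1825 0.2996] x [ 0.096  0.995 -0.   ] z [-0. -0. -1.] F [ 0.7 -0.3 -4.8] w 0.0092 j [0.29 0.52 0.41 1.46 0.   0.39]
green [278. 198.] 0.6304 0.1797 0.0761
green [ 21. 167.] 0.575 -0.0752 0.0579
blue [287. 197.] 0.637 0.1913 0.2194
red [106. 337.] 0.7803 -0.0394 0.0615
red [278. 313.] 0.7702 0.166 0.0676
black [419.  10.] 0.4726 0.3186 0.0378
crest [[252.22792391 138.85545674]
 [256.9450427  142.78167688]
 [257.02502883 145.78872619]
 [253.0194261  163.31352808]]
rail [[271.25596177 162.06015662]
 [250.16381864 126.61144841]
 [271.06207697 162.76148442]
 [249.57095286 127.14626788]]
```

View pics/s37.png

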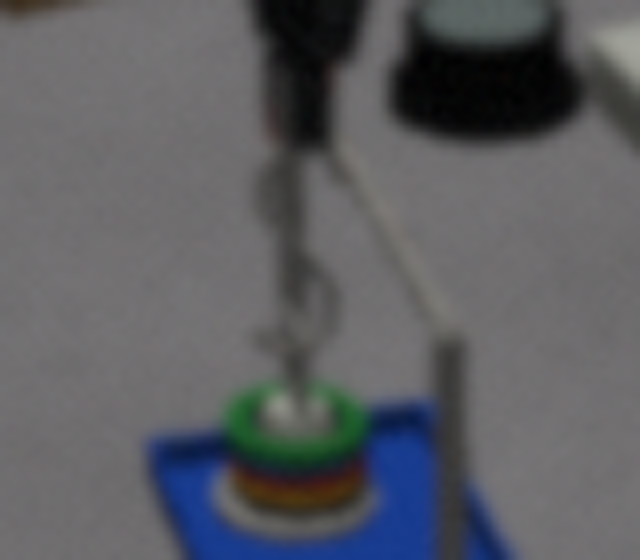

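View pics/w37.png

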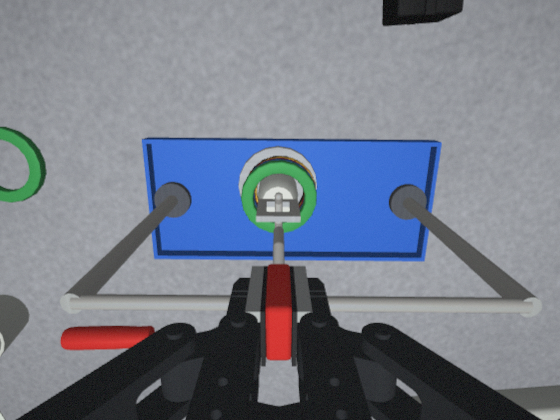

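Run:
```python
from h import *
P=bot.get_obs()['eef_pos']; r=ray('wrist',[(68,303),(532,307)],.2); print(r.mean(0), np.linalg.norm(r[1]-r[0]))
m=r.mean(0)-P; print('tool y',m@[.995,-.097,0],'tool x',m@[.097,.995,0])
```

```text
[0.63533779 0.19093011 0.2       ] 0.24469220690306617
tool y 0.026441764539817062 tool x 0.01105828638798672
```

Call:
drive_tool(steps=[0,0.002,0,0,0,0,1,0,0.003,0,0,0,0,1,0,0.003,0,0,0,0,1,0,0.002,0,0,0,0,1,0,0,0,0,0,0,1])

```text
clock: 36.77
eef_pos: [0.6187, 0.1814, 0.2995]
tool_rot: [0.74, 0.672, 0.0, 0.0]
ft_force: [0.1, -0.1, -3.8]
grip_width: 0.0085
```

Call:
drive_tool(steps=[0,0.002,0,0,0,0,1,0,0.003,0,0,0,0,1,0,0.003,0,0,0,0,1,0,0.002,0,0,0,0,1,0,0,0,0,0,0,1])

```text
clock: 37.18
eef_pos: [0.6287, 0.1804, 0.2995]
tool_rot: [0.74, 0.672, 0.0, 0.0]
ft_force: [-0.5, -0.3, -3.5]
grip_width: 0.0092
```

Call:
drive_tool(steps=[0,0.002,0,0,0,0,1,0,0.003,0,0,0,0,1,0,0.002,0,0,0,0,1,0,0.001,0,0,0,0,1,0,0,0,0,0,0,1])

```text
clock: 37.6
eef_pos: [0.6364, 0.1797, 0.2995]
tool_rot: [0.74, 0.672, 0.0, 0.0]
ft_force: [0.7, 0.2, -3.6]
grip_width: 0.0094
```

```bash
python3 look.py w38
python3 - <<'E'
from h import *
p,_=vision.camera('side'); cv2.imwrite('pics/s38.png',cv2.resize(p[120:190,215:295],None,fx=8,fy=8,interpolation=cv2.INTER_CUBIC)[:,:,::-1])
E
```

```text
t 37.60 tcp [0.6364 0.1797 0.2995] x [ 0.096  0.995 -0.   ] z [ 0. -0. -1.] F [ 0.7  0.2 -3.6] w 0.0094 j [ 0.28  0.58  0.5   1.5  -0.    0.37]
t 37.65 tcp [0.6363 0.1797 0.2996] x [ 0.096  0.995 -0.   ] z [ 0. -0. -1.] F [-0.4  0.9 -2.8] w 0.0091 j [ 0.28  0.58  0.5   1.5  -0.    0.37]
green [278. 203.] 0.6653 0.1764 0.077
green [ 18. 138.] 0.576 -0.0717 0.0521
blue [288. 170.] 0.6366 0.1913 0.2186
red [105. 316.] 0.7802 -0.036 0.0625
red [278. 313.] 0.7987 0.1631 0.0676
```

View pics/s38.png

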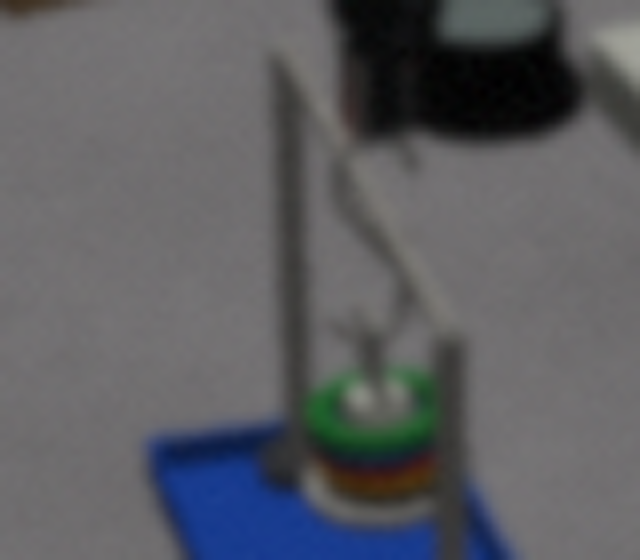

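View pics/w38.png

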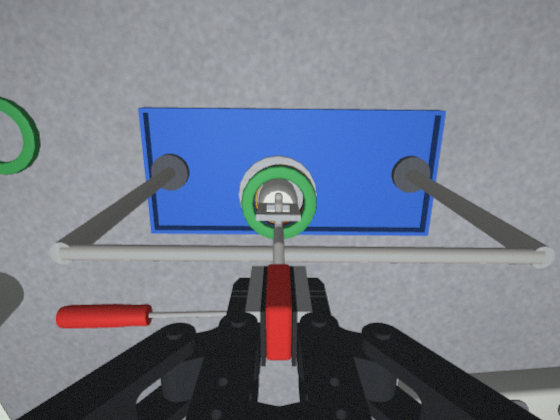

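Run:
```python
from h import *
P=bot.get_obs()['eef_pos']; d=np.array([.995,-.097,0])
f=lambda q:((proj('side',q)-[215,120])*8).round(0)
for off in (0,-.004): print(f([P+d*(off-.014)+[0,0,-.0905],P+d*(off+.014)+[0,0,-.0905],P+d*off+[0,0,-.0735]]))
print('rail under hook (x .633,.6355)',f([[.633-.0009,.1797,.2],[.6355-.0009,.1797,.2]]), f([[.6235,.072,.2],[.6477,.312,.2]]),f([[.6215,.0685,.2],[.6446,.309,.2]]))
r=ray('wrist',[(60,253),(542,258)],.2);m=r.mean(0)-P; print('tool y',m@d,np.linalg.norm(r[1]-r[0]))
```

```text
[[337. 182.]
 [409. 172.]
 [372. 136.]]
[[326. 184.]
 [399. 174.]
 [362. 137.]]
rail under hook (x .633,.6355) [[363. 201.]
 [369. 200.]] [[450. 336.]
 [281.  53.]] [[448. 342.]
 [277.  57.]]
tool y -0.002154091669531335 0.24236661241225949
```

Call:
drive_tool(steps=[0,0,0.002,0,0,0,1,0,0,0.003,0,0,0,1,0,0,0.003,0,0,0,1,0,0,0.003,0,0,0,1,0,0,0.003,0,0,0,1,0,0,0.002,0,0,0,1,0,0,0,0,0,0,1])

```text
clock: 38.28
eef_pos: [0.6358, 0.1797, 0.2828]
tool_rot: [0.74, 0.672, -0.001, -0.0]
ft_force: [0.4, 0.5, -4.6]
grip_width: 0.0089
```

Call:
drive_tool(steps=[0,0,0.001,0,0,0,1,0,0,0.001,0,0,0,1,0,0,0,0,0,0,1])

```text
clock: 38.53
eef_pos: [0.6361, 0.1797, 0.2815]
tool_rot: [0.74, 0.672, -0.0, 0.0]
ft_force: [-0.0, -0.1, -3.7]
grip_width: 0.0093
```

Call:
drive_tool(steps=[0,0,0.001,0,0,0,1,0,0,0,0,0,0,1])

```text
clock: 38.7
eef_pos: [0.6361, 0.1797, 0.2805]
tool_rot: [0.74, 0.672, 0.0, 0.0]
ft_force: [-0.0, -0.3, -4.1]
grip_width: 0.0091
```

Call:
drive_tool(steps=[0,0,0.001,0,0,0,1,0,0,0,0,0,0,1])

```text
clock: 38.87
eef_pos: [0.6361, 0.1798, 0.2802]
tool_rot: [0.74, 0.672, 0.0, 0.0]
ft_force: [-0.6, -0.7, -1.4]
grip_width: 0.0093
```

Call:
drive_tool(steps=[0,0,0.0005,0,0,0,1,0,0,0,0,0,0,1])

```text
clock: 39.03
eef_pos: [0.6362, 0.1798, 0.2801]
tool_rot: [0.74, 0.672, 0.001, 0.0]
ft_force: [-1.2, -0.4, 1.6]
grip_width: 0.0092
```

```bash
python3 look.py w39
python3 - <<'E'
from h import *
p,_=vision.camera('side'); cv2.imwrite('pics/s39.png',cv2.resize(p[120:190,215:295],None,fx=8,fy=8,interpolation=cv2.INTER_CUBIC)[:,:,::-1])
E
```

```text
t 39.03 tcp [0.6362 0.1798 0.2801] x [0.096 0.995 0.   ] z [ 0.001  0.    -1.   ] F [-1.2 -0.4  1.6] w 0.0092 j [ 0.28  0.58  0.46  1.45 -0.    0.37]
t 39.08 tcp [0.6362 0.1798 0.28  ] x [0.096 0.995 0.   ] z [ 0.001  0.    -1.   ] F [-1.7 -0.6  1.9] w 0.0093 j [ 0.28  0.58  0.46  1.45 -0.    0.37]
green [278. 200.] 0.6556 0.1774 0.0725
green [ 11. 142.] 0.5783 -0.064 0.038
blue [288. 176.] 0.6368 0.1912 0.219
red [ 96. 326.] 0.7806 -0.0365 0.0637
red [278. 312.] 0.7857 0.1646 0.0641
```

View pics/s39.png

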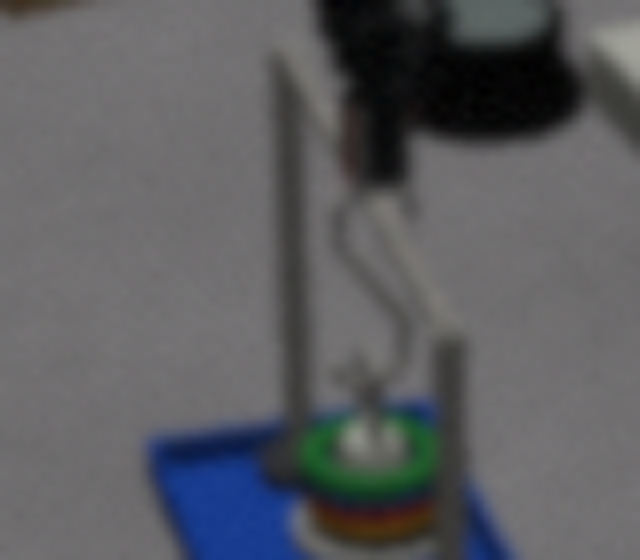

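Call:
drive_tool(steps=[0,0,-0.0005,0,0,0,1,0,0,0,0,0,0,0.7,0,0,0,0,0,0,0.6,0,0,0,0,0,0,0.5,0,0,0,0,0,0,0.3,0,0,0,0,0,0,0.3])

```text
clock: 39.63
eef_pos: [0.6362, 0.1798, 0.2795]
tool_rot: [0.74, 0.672, -0.0, 0.0]
ft_force: [-0.1, -0.9, -0.7]
grip_width: 0.0296
```

```bash
python3 look.py w40
```

```text
t 39.63 tcp [0.6362 0.1798 0.2795] x [ 0.096  0.995 -0.   ] z [-0. -0. -1.] F [-0.1 -0.9 -0.7] w 0.0296 j [ 0.28  0.58  0.46  1.45 -0.    0.37]
t 39.68 tcp [0.6361 0.1798 0.2795] x [ 0.096  0.995 -0.   ] z [-0. -0. -1.] F [-0.6  0.2  0.7] w 0.0299 j [ 0.28  0.58  0.46  1.45 -0.    0.37]
green [278. 201.] 0.6563 0.1772 0.0726
green [ 11. 142.] 0.5782 -0.064 0.038
blue [289. 177.] 0.6369 0.1914 0.219
red [ 93. 326.] 0.7797 -0.0405 0.0604
red [278. 314.] 0.7869 0.1645 0.0649
black [319. 314.] 0.7844 0.2093 0.0359
black [237. 312.] 0.7755 0.1208 0.0355
```

View pics/w40.png

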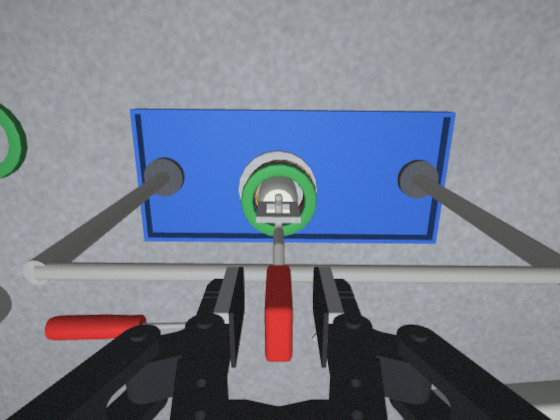

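The hook hangs free between the open fingers. I back straight up and then retreat.

Call:
drive_tool(steps=[0,0,-0.005,0,0,0,0.2,0,0,-0.01,0,0,0,0.2,0,0,-0.02,0,0,0,0.2,0,0,-0.03,0,0,0,0.2,0,0,-0.02,0,0,0,0.2,0,-0.02,-0.01,0,0,0,0.2,0,-0.03,0,0,0,0,0.2,0,-0.03,0,0,0,0,0.2])

```text
clock: 40.35
eef_pos: [0.5565, 0.1875, 0.3763]
tool_rot: [0.741, 0.672, 0.002, 0.001]
ft_force: [0.4, 0.3, -0.0]
grip_width: 0.0343
```

Call:
drive_tool(steps=[0,-0.03,0,0,0,0,0.2,0,-0.03,0,0,0,0,0.2,0,0,0,0,0,0,0.2,0,0,0,0,0,0,0.2,0,0,0,0,0,0,0.2,0,0,0,0,0,0,0.2,0,0,0,0,0,0,0.2,0,0,0,0,0,0,0.2])

```text
clock: 41.02
eef_pos: [0.4978, 0.1931, 0.3743]
tool_rot: [0.741, 0.672, -0.0, 0.0]
ft_force: [0.7, 0.2, 0.1]
grip_width: 0.0342
```

```bash
python3 look.py w41
python3 - <<'E'
from h import *
a,_=vision.camera('side'); b,_=vision.camera('side')
print('motion diff',np.abs(a[100:200,200:300].astype(int)-b[100:200,200:300]).max(), np.abs(a[100:200,200:300].astype(int)-b[100:200,200:300]).mean())
cv2.imwrite('pics/s41.png',cv2.resize(a[110:210,205:305],None,fx=6,fy=6,interpolation=cv2.INTER_CUBIC)[:,:,::-1])
t,_=vision.camera('top'); cv2.imwrite('pics/t41.png',t[:,:,::-1])
E
```

```text
t 41.02 tcp [0.4978 0.1931 0.3743] x [ 0.097  0.995 -0.   ] z [-0. -0. -1.] F [0.7 0.2 0.1] w 0.0342 j [ 0.37  0.29  0.26  1.53 -0.    0.47]
t 41.07 tcp [0.4976 0.1931 0.3742] x [ 0.097  0.995 -0.   ] z [-0. -0. -1.] F [-0.7  0.   0.8] w 0.0345 j [ 0.37  0.29  0.26  1.53 -0.    0.47]
green [278. 293.] 0.6795 0.1751 0.0664
green [ 65. 238.] 0.5708 -0.0891 0.0763
blue [285. 265.] 0.6371 0.1915 0.2211
black [325. 314.] 0.7121 0.2366 0.0493
black [231. 314.] 0.6993 0.1074 0.049
black [386. 102.] 0.446 0.321 0.0799
motion diff 10 1.0941
```

View pics/s41.png

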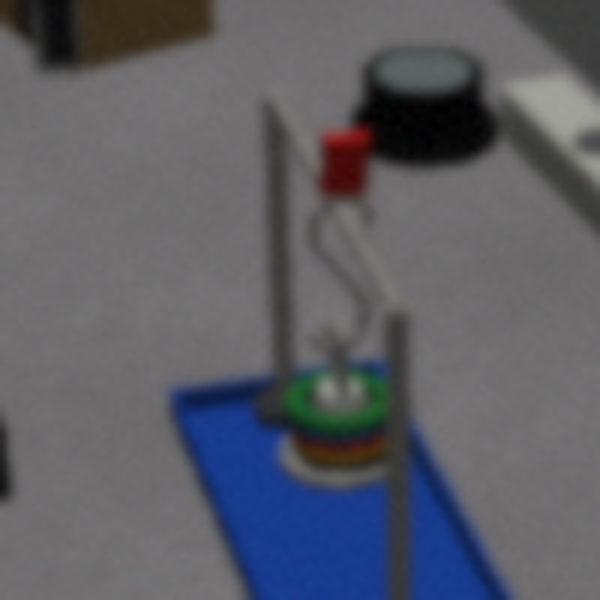

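View pics/w41.png

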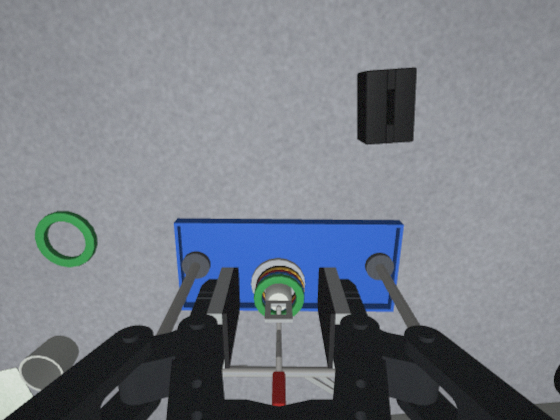

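View pics/t41.png

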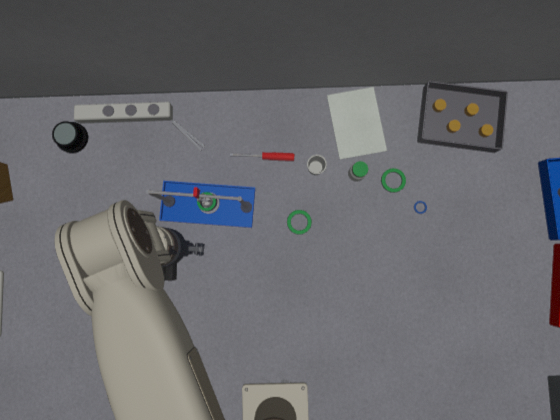

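Call:
drive_tool(steps=[0,0,0,0,0,0,0.2,0,0,0,0,0,0,0.2,0,0,0,0,0,0,0.2,0,0,0,0,0,0,0.2,0,0,0,0,0,0,0.2,0,0,0,0,0,0,0.2,0,0,0,0,0,0,0.2,0,0,0,0,0,0,0.2])

```text
clock: 41.88
eef_pos: [0.4967, 0.1932, 0.3747]
tool_rot: [0.74, 0.672, 0.0, 0.0]
ft_force: [-0.8, -0.1, -0.1]
grip_width: 0.0338
```

Run:
```python
from workcell import job_done
print(job_done())
```

```text
the job is handed in; nothing more can be done
None
```

I loaded the carrier with the black pad ring, then the yellow, red and larger blue rings, then the smallest green keeper. I threaded the S-hook through the eye, lifted the carrier, hung it on the rail over the blue tray, let go, and handed the job in at about 42 s. Handing in gives no verdict, so I don't know how it was judged.

- **Stack and hang:** In the last wrist, side and top pictures the stack is complete. The hook's crest is on the rail and its lower loop is in the eye. The carrier looks upright and showed no visible movement between two side frames.
- **Bystanders and gripper:** The tub, jar and screwdriver look unmoved in the top picture, and the gripper is clear of everything.
- **Which spacers:** Only one yellow or brass-coloured ring was there, so I stacked it without deciding which of the two it was.
- **Disagreements:** The top and wrist cameras disagreed by 2–3 mm on positions, and the wrist and side views by about 4–5 mm on where the hook sat over the rail. I centred by comparing parts within one picture and confirmed the rail contact by the change in force.
- **Not measured:** I judged the final centring of the rings and hook by eye, not in millimetres.

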